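Turn a biscuit over with the lifter for inspection

ROBOT

A 7-joint arm with a two-finger parallel gripper is mounted at the origin on the work surface. World frame = base frame: x ahead of the robot, y to its left, z up, the work surface at z = 0. Lengths are in m, angles in rad, forces in N, time in s.
With the tool pointing down it reaches from about 0.425 to 0.925 m from the base axis. Payload 6.8 kg.
Tool frame: the origin (TCP) lies on the centre line of the jaws, within the pads' length; the fingertips stand ctrl.nose_length ahead of it and the grasp point (between the pads) lies 5 mm behind it (ctrl.nose_length is the distance from the TCP to the fingertips, in m); z points along the fingers, y is the direction in which the jaws open and shut (so a half turn about z gives the same grasp; the last joint's range is limited). The gripper opens to 88 mm and grips with 3 to 60 N. Pads are 20 mm wide; open, the fingers measure 115 mm over their backs; the gripper's body (75 mm by 178 mm) begins 61 mm behind the grasp point.
Start: joints at [1.002, 0.477, 0.022, 1.555, -0.011, 1.109, -0.083], TCP at [0.3, -0.605, 0.237] pointing down, gripper open.
Joint ranges: [-2.96, 2.96], [-0.34, 2.1], [-1.41, 1.46], [0.24, 2.44], [-1.37, 4.51], [0.17, 1.92], [-2.96, 2.96]. Speed limits (rad/s): [2.39, 2.39, 3.14, 3.14, 3.14, 3.14, 3.14].

INTERFACE

Orientations are given as a unit quaternion [w, x, y, z].
In Python, from plant import ctrl, optics gives the robot as it stands.
- The arm moves only by the shell command python3 -m handwheel 'ROWS' [OPENING]. ROWS is JSON, a list of rows, each an object of numbers: "tx", "ty", "tz": the shift along the tool's x, y, z in mm; "wx", "wy", "wz": the turn, a rotation vector about the tool's x, y, z in degrees. In form: [{"tx": .., "ty": .., "tz": .., "wx": .., "wy": .., "wz": ..}, ...]. A call has 1 to 8 rows; each row shifts and turns the pose as measured when the row begins, along the tool's axes as they then stand; what a row does not reach is not made up. A row lasts 1/8 s, in which the tool goes at most 62.5 mm and 10.7 degrees, less where a joint would pass 70% of its speed; a pose out of reach is approached as far as the arm can. A call with a gripper value outside its range is refused whole. OPENING is the finger opening in mm, from 0 to 87.8, set as the call begins (- or left out, the last holds). The fingers move at their own pace and stop on an object; the grip force is fixed at half the most. Time passes only in rows, so rows that do not move let the fingers close. It gives the time, the measured TCP pose, the force and the opening at its end, in the units of the state.
- ctrl.get_state(): the state, without advancing time (a new reading comes with each control period).
- optics.read_camera(name): name is "scene" or "side" or "wrist"; returns a dict with "pixels" (400x640x3 uint8, blue, green, red), "mtx" (3x3 intrinsics, pixels), "extrinsics" (4x4, takes a point from world to camera coordinates); the wrist camera has in their place "T_tool_cam" (4x4, takes a point from camera to tool coordinates, whose origin is the TCP and whose axes are the flange's). Camera axes: x right, y down, z forward; pixel columns grow to the right and rows downward; lengths in m; the calibration is good to about 2 mm. A picture is of the moment at which its call begins: read the wrist's pose just before it. There is no depth.
- ctrl.sign_off(): hands the job in, once; it reports no verdict.
The state is a dict: "t": time; "joint_pos": joint angles; "qvel": joint speeds; "tau": joint torques, N m; "tcp_pos": TCP position; "orientation": TCP orientation; "wrist_force": force on the tool from outside, world axes, zero at the start; "ft_torque": the same for the moment, N m; "width": finger opening in m.
Only numpy, scipy, OpenCV 4.12 (cv2) and the standard library are available. Lean on these libraries where they do the work, as an engineer would, in place of code of your own. Each camera call takes 0.05 s, during which the arm holds its last target.

TASK

Take the lifter from its rest plate, slide its blade along the deck of the turning board under the near edge of the square biscuit, push the biscuit home against the ledge and tip it over the ledge, so that it lies upside down and flat on the raised landing. The biscuit is brittle and the board scratches: feel your way gently, touch the biscuit with nothing but the lifter, and do not shift the jar, the cup or the brush. Finally stand the lifter back on its rest plate, the way it stood at first.

Things in the scene. Friction and masses are not known exactly. Their poses are not given: they have to be found in the camera images.
- deck (a point): Point on the board's flat deck surface, mid-width (y); x points from the near end of the board (135 mm before this point) to its far end (165 mm beyond), z up. The ledge, a 7 mm upright step along y, stands 0 to 18 mm beyond this point: where exactly is not measured, and it is clamped. From the ledge the flat landing, 7 mm above the deck, runs 115 mm on, closed by a lip 12 mm higher.
- biscuit_mid (a point): Centre of the biscuit: a rigid square core 56 x 56 x 11 mm with a brim 70 x 70 x 4 mm all round at half height; the brim stands out 7 mm, its underside 3.5 mm above the deck. Its z axis points up at the start, out of the face with nine small dark prick holes; the other face is smooth.
- lifter_grip (a point): Centre of the lifter's upright wooden handle (36 mm along x, 14 mm along y, 68 mm tall, top 34 mm above this point). The underside of the steel blade is 46 mm below this point; the blade is 2 mm thick, 50 mm wide (y), and reaches from 30 mm behind to 70 mm ahead (+x) of this point. Lifter x axis points to the blade's working edge, z up. About 150 g. It stands by itself on the blade.
- lifter_tip (a point): Middle of the working edge of the blade, at its underside; axes as the lifter's.
- biscuit: The biscuit, about 50 g, brittle; origin 5.5 mm below biscuit_mid at the start. It lies loose on the deck before the ledge, nearly square to it, with a gap of 4 to 30 mm between brim and ledge; pushed on, it slides easily until it stops against the ledge.
- lifter: The lifter; origin at the blade's underside below the handle.
- board: The fixed wooden turning board, 300 mm long (x), 150 mm wide (y), with the clamped landing on its far part; origin 12 mm below the point deck, axes alike. The deck lies 12 to 22 mm above the table.
- rest_top (a point): Centre of the top of the fixed white rest plate, 170 mm (x) by 100 mm (y), 8 mm high, flat; the lifter starts standing on it, x axes alike to within 0.15 rad.
- rest: The rest plate; origin 8 mm below rest_top.
- jar: Bystander: closed glass jar, 56 mm wide, 80 mm tall; origin under its centre.
- cup: Bystander: steel cup, 70 mm wide, 70 mm tall; origin under its centre.
- brush: Bystander: hand brush lying on the table.
- tray: Bystander: fixed wooden tray of small cakes, 170 x 120 x 40 mm; origin under its centre.
Not all that is in view belongs to the job. Leave any pink or yellow look-alike of the lifter alone. There is more than one size of the biscuit; the job needs the larger.

How it is judged:
By the outcome, as a careful person would: the job done as asked, in the order asked, and still so for the second after the job is handed in, with the robot touching nothing.
It also fails if it takes over 69 s, if anything falls off the work surface, if the arm or the gripper's body presses on something with over 40 N, if the wrist force passes 120 N, or if a joint passes its speed limit or range.

## Working session

There is one attempt and no reset: what is moved stays moved. The work goes in short steps, Python scripts to look and compute and a shell command to move; the robot and the scene stay as the last step left them, time stands still between calls to the robot, and variables do not carry over. Pictures are saved under pics/ and viewed, and the job is handed in when it is done.

```bash
ls -la; mkdir -p pics; cat > h.py <<'E'
import numpy as np, cv2
from scipy.spatial.transform import Rotation as R
from plant import ctrl, optics
def st(): return ctrl.get_state()
def T_tool(s):
    q=s['orientation']; T=np.eye(4); T[:3,:3]=R.from_quat([q[1],q[2],q[3],q[0]]).as_matrix(); T[:3,3]=s['tcp_pos']; return T
def cam(name):
    s=st(); d=optics.read_camera(name)
    if name=='wrist': T=T_tool(s)@np.array(d['T_tool_cam'])
    else: T=np.linalg.inv(np.array(d['extrinsics']))
    return np.array(d['pixels']),np.array(d['mtx']),T   # T cam->world
def onplane(K,T,px,z):
    px=np.atleast_2d(px).astype(float); r=np.c_[px,np.ones(len(px))]@np.linalg.inv(K).T@T[:3,:3].T
    o=T[:3,3]; return o+r*((z-o[2])/r[:,2])[:,None]
def proj(K,T,P):
    P=np.atleast_2d(P); c=(P-T[:3,3])@T[:3,:3]; u=c@K.T; return u[:,:2]/u[:,2:]
def save(n,im): cv2.imwrite('pics/'+n,im)
E
python3 - <<'E'
from h import *
for n in ['scene','side','wrist']:
    im,K,T=cam(n); save('a_%s.png'%n,im); print(n,K.round(1).tolist(),T.round(3).tolist())
    np.savez('a_%s.npz'%n,im=im,K=K,T=T)
s=st();print({k:np.round(v,3).tolist() for k,v in s.items()},ctrl.nose_length)
E
```

```text
total 12
drwxr-xr-x  3 agent agent 4096 Dec  7 07:10 .
drwxr-xr-x 23 root  root  4096 Dec  7 07:10 ..
drwxr-xr-x  2 agent agent 4096 Dec  7 07:10 pics
scene [[378.4, 0.0, 324.2], [0.0, 378.4, 201.3], [0.0, 0.0, 1.0]] [[0.755, 0.546, -0.364, 1.027], [0.656, -0.624, 0.424, -0.539], [0.005, -0.559, -0.829, 1.09], [0.0, 0.0, 0.0, 1.0]]
side [[478.7, 0.0, 317.2], [0.0, 478.7, 203.5], [0.0, 0.0, 1.0]] [[-0.741, -0.505, 0.443, 0.052], [-0.671, 0.546, -0.501, 0.566], [0.011, -0.668, -0.744, 0.936], [0.0, 0.0, 0.0, 1.0]]
wrist [[356.3, 0.0, 321.1], [0.0, 356.3, 200.6], [0.0, 0.0, 1.0]] [[0.444, -0.863, -0.241, 0.365], [-0.896, -0.429, -0.116, -0.572], [-0.003, 0.268, -0.964, 0.384], [0.0, 0.0, 0.0, 1.0]]
{'t': 0.15, 'joint_pos': [1.002, 0.478, 0.022, 1.556, -0.012, 1.109, -0.083], 'qvel': [0.0, -0.002, -0.0, -0.003, -0.003, -0.002, 0.002], 'tau': [0.002, -58.329, 1.537, -27.288, -0.054, 0.014, 0.0], 'tcp_pos': [0.3, -0.604, 0.236], 'orientation': [-0.001, 0.974, 0.228, -0.0], 'wrist_force': [-0.326, -0.583, 0.04], 'ft_torque': [-0.026, -0.013, -0.044], 'width': 0.088} 0.014
```

View pics/a_scene.png

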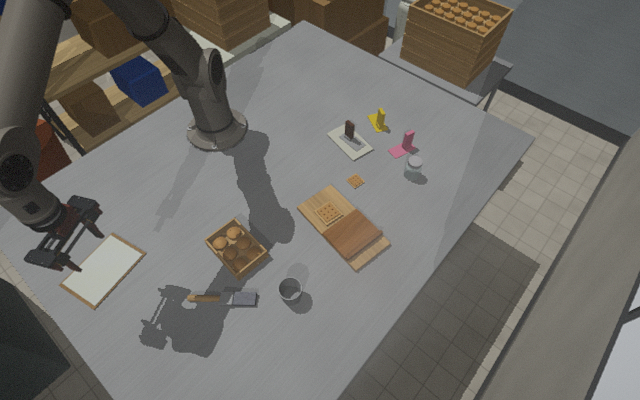

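View pics/a_side.png

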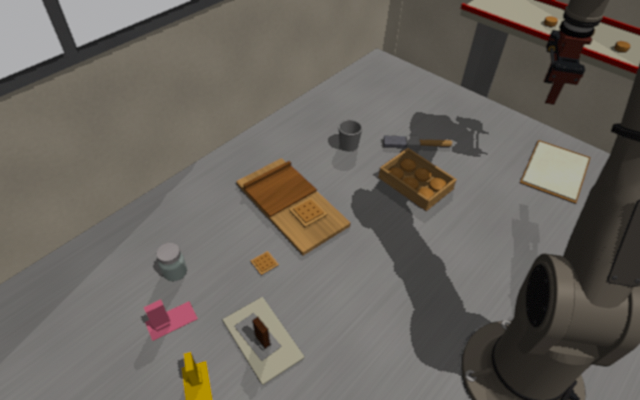

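View pics/a_wrist.png

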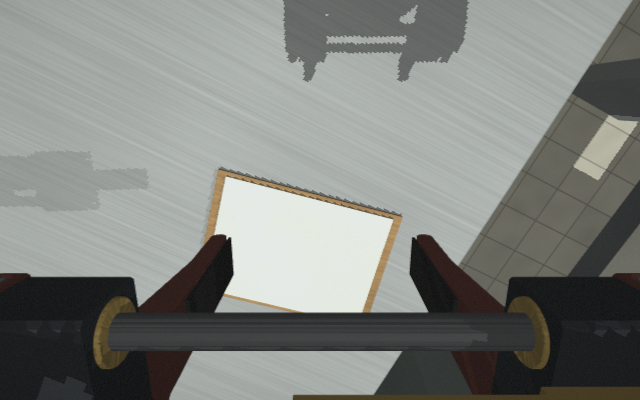

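The scene view shows the lifter with a dark handle on the white plate at (350,130). Its look-alikes are yellow (378,120) and pink (405,143). The larger biscuit is on the board at (330,213), and the small one is loose at (355,181). The white sheet at (103,270) is a distractor. I'll check these choices in a crop.

```bash
python3 - <<'E'
from h import *
d=np.load('a_side.npz'); e=np.load('a_scene.npz')
a=cv2.resize(d['im'][150:400,130:360],None,fx=2.4,fy=2.4,interpolation=cv2.INTER_CUBIC); save('b_side.png',a)
b=cv2.resize(e['im'][95:285,285:425],None,fx=3.1,fy=3.1,interpolation=cv2.INTER_CUBIC); save('b_scene.png',b)
E
```

```text
(no output)
```

View pics/b_side.png

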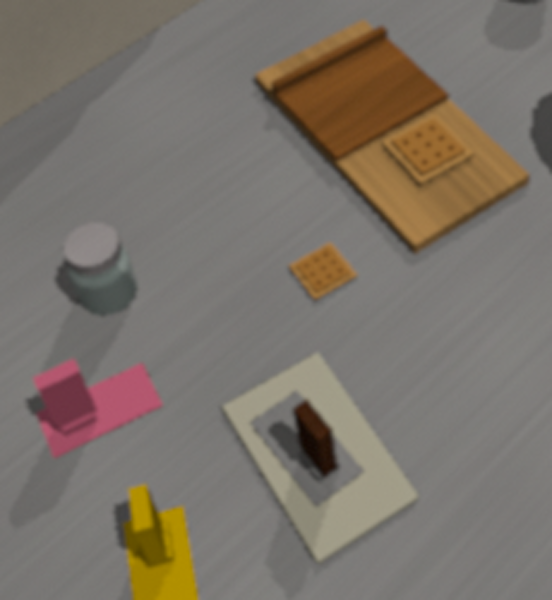

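View pics/b_scene.png

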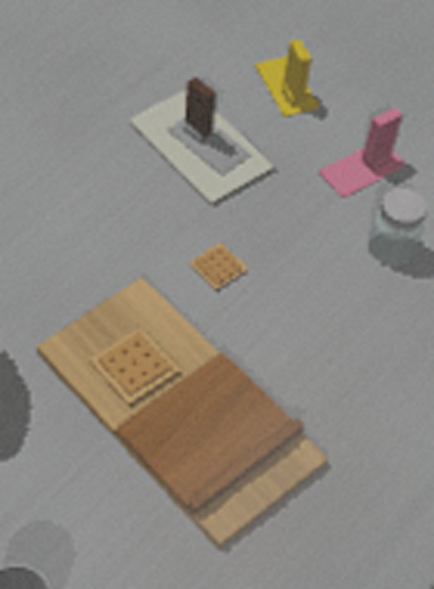

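```bash
python3 - <<'E'
from h import *
d=np.load('a_side.npz'); e=np.load('a_scene.npz')
S=lambda p:np.array(p)/2.4+[130,150]; C=lambda p:np.array(p)/3.1+[285,95]
def tri(ps,pc):
    A=[];b=[]
    for D,p in((d,ps),(e,pc)):
        r=D['T'][:3,:3]@np.linalg.inv(D['K'])@np.r_[p,1]; r/=np.linalg.norm(r); P=np.eye(3)-np.outer(r,r); A.append(P); b.append(P@D['T'][:3,3])
    A=np.vstack(A);b=np.hstack(b); x,res,_,_=np.linalg.lstsq(A,b,rcond=None); return x, res**.5
for n,a,b in [('near deck right?',(528,178),(37,348)),('near deck left?',(415,245),(140,278)),('bisc far?',(428,113),(131,404)),
 ('restnear',(417,497),(131,122)),('restfarL',(222,407),(275,170)),('restfarR',(318,353),(214,203)),('handletop a',(300,405),(213,92))]:
    print(n,*tri(S(a),C(b)))
print(np.linalg.inv(T_tool(st()))@np.load('a_wrist.npz')['T'])
E
```

```text
near deck right? [ 0.4977558  -0.06492291  0.00618845] [0.00027776]
near deck left? [0.52313116 0.08039307 0.01050895] [0.00065262]
bisc far? [ 0.62847335 -0.05485123  0.01846973] [0.0033682]
restnear [ 0.34766615  0.26630736 -0.00133637] [0.00138398]
restfarL [ 0.53465619  0.32266272 -0.00168065] [0.00072046]
restfarR [0.51128658 0.22815341 0.00132634] [0.00291406]
handletop a [0.44416342 0.30218388 0.08725511] [0.00189975]
[[-8.75175667e-04 -9.63559536e-01 -2.67492534e-01  7.29731045e-02]
 [ 9.99997423e-01 -2.82963679e-04 -2.25247805e-03  1.03675557e-04]
 [ 2.09470603e-03 -2.67493816e-01  9.63557300e-01 -1.48277671e-01]
 [ 0.00000000e+00  0.00000000e+00  0.00000000e+00  1.00000000e+00]]
```

The crops confirm the choice: dark-handled lifter on the white plate, larger biscuit on the board. The board's x axis points at about -10°. First I'll turn and raise the arm, then arc over the board for a close look.

```bash
cat >> h.py <<'E'
def yaw(s): 
    r=T_tool(s)[:3,0]; return np.degrees(np.arctan2(r[1],r[0]))
def goto(x,y,z,yw=None):
    s=st();T=T_tool(s); d=T[:3,:3].T@(np.array([x,y,z])-T[:3,3])*1000
    print('pos',np.round(T[:3,3],4),'yaw',yaw(s).round(2),'shift mm',d.round(1),'dist',np.linalg.norm(d).round(1), 'wz(tool)', None if yw is None else round(-(yw-yaw(s)),2), 't',round(s['t'],2))
    Rd=np.array([[np.cos(np.radians(yaw(s))),np.sin(np.radians(yaw(s))),0],[np.sin(np.radians(yaw(s))),-np.cos(np.radians(yaw(s))),0],[0,0,-1]])
    print('tilt rotvec (tool,deg) to be vertical', np.degrees(R.from_matrix(T[:3,:3].T@Rd).as_rotvec()).round(2),'F',np.round(s['wrist_force'],2),'w',round(s['width']*1000,1))
E
python3 -m handwheel '[{"wz":9,"tz":-15},{"wz":9,"tz":-15},{"wz":9,"tz":-15},{"wz":9,"tz":-15}]'
python3 -c "
from h import *
goto(0.48,-0.05,0.30,-10)"
```

```text
pos [ 0.3    -0.6042  0.2359] yaw 26.4 shift mm [ 407.7 -416.4  -63.5] dist 586.2 wz(tool) 36.4 t 0.15
tilt rotvec (tool,deg) to be vertical [-0.08  0.   -0.  ] F [-0.33 -0.58  0.04] w 87.9invalid input at $[0]: expected keys tx, ty, tz, wx, wy, wz
```

All six keys are required in every row.

```bash

python3 -m handwheel '[{"tx":0,"ty":0,"tz":-15,"wx":0,"wy":0,"wz":9},{"tx":0,"ty":0,"tz":-15,"wx":0,"wy":0,"wz":9},{"tx":0,"ty":0,"tz":-15,"wx":0,"wy":0,"wz":9},{"tx":0,"ty":0,"tz":-15,"wx":0,"wy":0,"wz":9}]'
python3 -c "
from h import *
goto(0.48,-0.05,0.30,-10)"
```

```text
t: 0.65
tcp_pos: [0.299, -0.6027, 0.2941]
orientation: [-0.003, 0.996, -0.093, -0.002]
wrist_force: [-0.3, -1.5, 0.4]
width: 0.0877
pos [ 0.299  -0.6027  0.2941] yaw -10.71 shift mm [  75.1 -576.8   -2.6] dist 581.7 wz(tool) -0.71 t 0.65
tilt rotvec (tool,deg) to be vertical [-0.36  0.29 -0.  ] F [-0.35 -1.46  0.44] w 87.7
```

```bash

python3 -m handwheel '[{"tx":12,"ty":-58,"tz":0,"wx":0,"wy":0,"wz":0},{"tx":12,"ty":-58,"tz":0,"wx":0,"wy":0,"wz":0},{"tx":12,"ty":-58,"tz":0,"wx":0,"wy":0,"wz":0},{"tx":10,"ty":-58,"tz":0,"wx":0,"wy":0,"wz":0},{"tx":10,"ty":-58,"tz":0,"wx":0,"wy":0,"wz":0},{"tx":8,"ty":-58,"tz":0,"wx":0,"wy":0,"wz":0},{"tx":5,"ty":-58,"tz":0,"wx":0,"wy":0,"wz":0},{"tx":5,"ty":-58,"tz":0,"wx":0,"wy":0,"wz":0}]'
python3 -m handwheel '[{"tx":0,"ty":-58,"tz":0,"wx":0,"wy":0,"wz":0},{"tx":0,"ty":-58,"tz":0,"wx":0,"wy":0,"wz":0},{"tx":0,"ty":0,"tz":0,"wx":0,"wy":0,"wz":0}]'
python3 - <<'E'
from h import *
goto(0.44,0.29,0.30,-11)
im,K,T=cam('wrist'); save('c1.png',im); np.savez('c1.npz',im=im,K=K,T=T)
E
```

```text
t: 1.65
tcp_pos: [0.4618, -0.1522, 0.295]
orientation: [-0.002, 0.995, -0.099, -0.002]
wrist_force: [1.2, -0.6, -0.3]
width: 0.0877
t: 2.02
tcp_pos: [0.4851, -0.0295, 0.2954]
orientation: [-0.002, 0.996, -0.094, -0.002]
wrist_force: [0.9, -0.9, -0.3]
width: 0.088
pos [ 0.4851 -0.0295  0.2954] yaw -10.82 shift mm [-104.3 -305.4   -2.8] dist 322.7 wz(tool) 0.18 t 2.02
tilt rotvec (tool,deg) to be vertical [-0.24  0.27 -0.  ] F [ 0.93 -0.91 -0.28] w 88.0
```

View pics/c1.png

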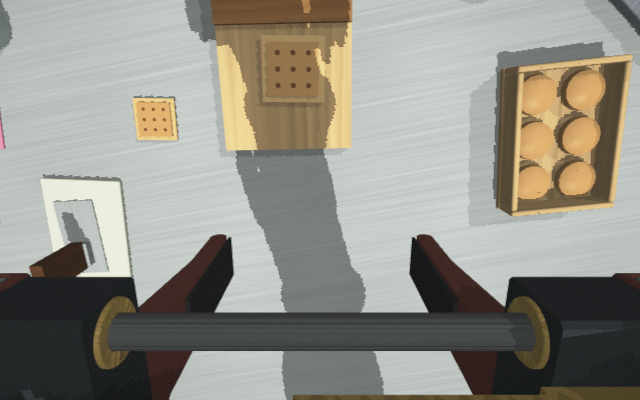

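The view shows the board's near edge at (226..351,150), the ledge along row 24, the biscuit at about (260..325, 37..102), and the lifter at lower left (60,260). Next is a view above the rest plate.

```bash

python3 -m handwheel '[{"tx":-28,"ty":-55,"tz":0,"wx":0,"wy":0,"wz":0},{"tx":-28,"ty":-55,"tz":0,"wx":0,"wy":0,"wz":0},{"tx":-28,"ty":-55,"tz":0,"wx":0,"wy":0,"wz":0},{"tx":-28,"ty":-55,"tz":0,"wx":0,"wy":0,"wz":0},{"tx":-28,"ty":-55,"tz":0,"wx":0,"wy":0,"wz":0},{"tx":0,"ty":0,"tz":0,"wx":0,"wy":0,"wz":0}]'
python3 - <<'E'
from h import *
goto(0.44,0.29,0.30,-11)
im,K,T=cam('wrist'); save('c2.png',im); np.savez('c2.npz',im=im,K=K,T=T)
E
```

```text
t: 2.82
tcp_pos: [0.4037, 0.2606, 0.2957]
orientation: [-0.0, 0.994, -0.106, -0.002]
wrist_force: [0.8, -0.9, -0.0]
width: 0.0878
pos [0.4037 0.2606 0.2957] yaw -12.22 shift mm [ 29.3 -36.4  -4.3] dist 46.9 wz(tool) -1.22 t 2.83
tilt rotvec (tool,deg) to be vertical [-0.01  0.2  -0.  ] F [ 0.8  -0.87 -0.04] w 87.8
```

View pics/c2.png

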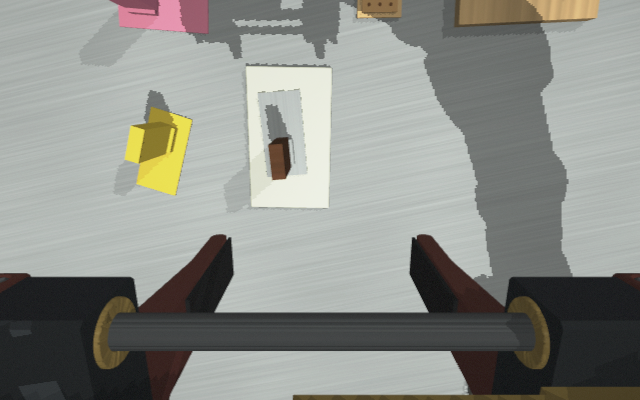

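```bash
python3 - <<'E'
from h import *
d=np.load('c2.npz'); im=d['im']
save('c2z.png',cv2.resize(im[55:220,230:345],None,fx=3.6,fy=3.6,interpolation=cv2.INTER_NEAREST))
hsv=cv2.cvtColor(im,cv2.COLOR_BGR2HSV)
# handle brown
m=((hsv[...,1]>90)&(hsv[...,2]<150)&(hsv[...,0]<20)).astype(np.uint8); m[:100]=0;m[200:]=0;m[:,:250]=0;m[:,310:]=0
ys,xs=np.where(m); print('handle',xs.min(),xs.max(),ys.min(),ys.max(),len(xs))
E
```

```text
handle 269 289 138 179 712
```

View pics/c2z.png

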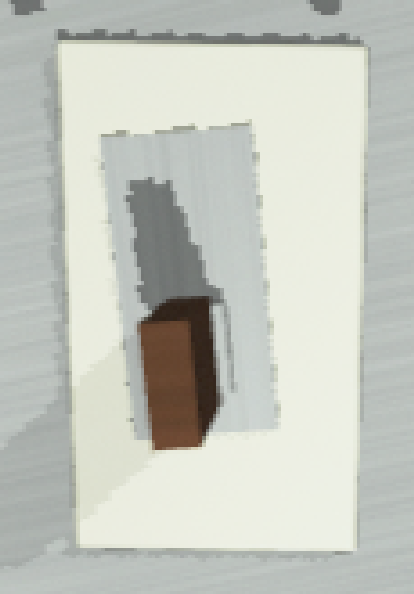

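```bash
python3 - <<'E'
from h import *
d=np.load('c2.npz'); Z=lambda p:np.array(p)/3.6+[230,55]-0.5
def rep(n,ps,z):
    w=onplane(d['K'],d['T'],Z(ps),z); print(n,w[:,:2].round(4).tolist(),'c',w.mean(0).round(4))
    # edges
    a=(w[0]+w[1]-w[2]-w[3])[:2]; print('  yaw',np.degrees(np.arctan2(a[1],a[0])).round(2),'len',np.linalg.norm(a)/2,'wid',np.linalg.norm(w[0]-w[1]),np.linalg.norm(w[2]-w[3]))
rep('handle',[(138,322),(190,319),(204,448),(152,451)],.088)
rep('blade',[(101,136),(251,123),(278,431),(135,439)],.010)
rep('plate',[(58,41),(369,43),(357,551),(77,548)],.008)
E
```

```text
handle [[0.4458, 0.3061], [0.4436, 0.2919], [0.4074, 0.2968], [0.4097, 0.3114]] c [0.4266 0.3015 0.088 ]
  yaw -8.04 len 0.03647505329720743 wid 0.014404806823983804 0.014806888449166748
blade [[0.4998, 0.3162], [0.4934, 0.2678], [0.3929, 0.2818], [0.4006, 0.3307]] c [0.4467 0.2991 0.01  ]
  yaw -8.15 len 0.1008993425214795 wid 0.04881367557012582 0.04945699941700358
plate [[0.5309, 0.3224], [0.5092, 0.2255], [0.3443, 0.2643], [0.3664, 0.3612]] c [0.4377 0.2933 0.008 ]
  yaw -13.26 len 0.1692373487678074 wid 0.09926940541378232 0.09941733222723702
```

```bash
python3 - <<'E'
from h import *
goto(0.4267,0.3016,0.15,-8.1)
E
```

```text
pos [0.4049 0.2577 0.2954] yaw -12.45 shift mm [ 12.3 -47.8 145.3] dist 153.5 wz(tool) -4.35 t 2.88
tilt rotvec (tool,deg) to be vertical [0.09 0.17 0.  ] F [ 1.11 -1.39 -0.4 ] w 88.0
```

```bash
python3 -m handwheel '[{"tx":4,"ty":-16,"tz":48,"wx":0,"wy":0,"wz":-4},{"tx":4,"ty":-16,"tz":48,"wx":0,"wy":0,"wz":0},{"tx":4,"ty":-16,"tz":48,"wx":0,"wy":0,"wz":0},{"tx":0,"ty":0,"tz":0,"wx":0,"wy":0,"wz":0},{"tx":0,"ty":0,"tz":0,"wx":0,"wy":0,"wz":0}]'
python3 - <<'E'
from h import *
goto(0.4267,0.3016,0.055,-8.1)
E
```

```text
t: 3.5
tcp_pos: [0.4344, 0.2899, 0.149]
orientation: [0.004, 0.997, -0.083, 0.001]
wrist_force: [0.3, -0.5, 0.1]
width: 0.0875
pos [0.4344 0.2899 0.149 ] yaw -9.5 shift mm [ -9.9 -11.   93.9] dist 95.0 wz(tool) -1.4 t 3.5
tilt rotvec (tool,deg) to be vertical [ 0.39 -0.2  -0.  ] F [ 0.32 -0.5   0.06] w 87.5
```

```bash
python3 -m handwheel '[{"tx":-10,"ty":-11,"tz":10,"wx":0.4,"wy":-0.2,"wz":-1.4},{"tx":0,"ty":0,"tz":0,"wx":0,"wy":0,"wz":0},{"tx":0,"ty":0,"tz":0,"wx":0,"wy":0,"wz":0}]'
python3 - <<'E'
from h import *
goto(0.4267,0.3016,0.055,-8.1)
E
```

```text
t: 3.88
tcp_pos: [0.428, 0.3024, 0.1422]
orientation: [-0.002, 0.997, -0.071, 0.003]
wrist_force: [1.0, -0.4, -0.2]
width: 0.0881
pos [0.428  0.3024 0.1422] yaw -8.15 shift mm [-1.7  1.3 87.2] dist 87.2 wz(tool) -0.05 t 3.88
tilt rotvec (tool,deg) to be vertical [-0.21 -0.3   0.  ] F [ 1.04 -0.4  -0.2 ] w 88.1
```

```bash
python3 -m handwheel '[{"tx":-2,"ty":1,"tz":30,"wx":0,"wy":0,"wz":0},{"tx":0,"ty":0,"tz":30,"wx":0,"wy":0,"wz":0},{"tx":0,"ty":0,"tz":20,"wx":0,"wy":0,"wz":0},{"tx":0,"ty":0,"tz":0,"wx":0,"wy":0,"wz":0}]' 50
python3 - <<'E'
from h import *
goto(0.4267,0.3016,0.055,-8.1)
im,K,T=cam('wrist'); save('d1.png',im)
E
```

```text
t: 4.38
tcp_pos: [0.4285, 0.3032, 0.0634]
orientation: [-0.003, 0.997, -0.071, 0.005]
wrist_force: [0.8, 0.6, 1.0]
width: 0.0519
pos [0.4285 0.3032 0.0634] yaw -8.16 shift mm [-1.7  1.9  8.3] dist 8.7 wz(tool) -0.06 t 4.38
tilt rotvec (tool,deg) to be vertical [-0.43 -0.59  0.  ] F [0.79 0.6  0.99] w 51.9
```

View pics/d1.png

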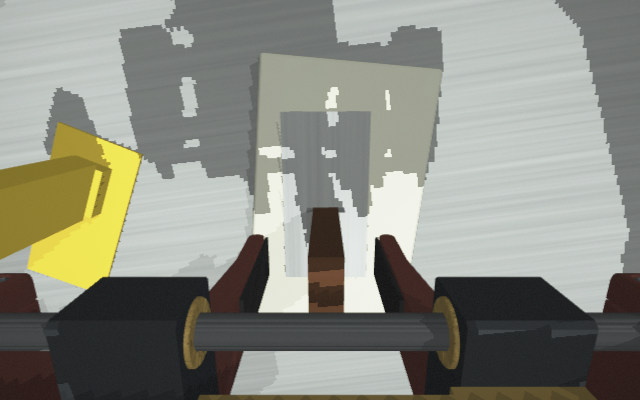

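```bash
python3 -m handwheel '[{"tx":-1.7,"ty":1.9,"tz":8,"wx":-0.4,"wy":-0.6,"wz":0},{"tx":0,"ty":0,"tz":0,"wx":0,"wy":0,"wz":0}]'
python3 - <<'E'
from h import *
goto(0.4267,0.3016,0.055,-8.1)
E
```

```text
t: 4.68
tcp_pos: [0.4281, 0.3028, 0.0575]
orientation: [-0.002, 0.997, -0.071, 0.001]
wrist_force: [0.1, -0.9, -0.2]
width: 0.0497
pos [0.4281 0.3028 0.0575] yaw -8.17 shift mm [-1.2  1.4  2.5] dist 3.1 wz(tool) -0.07 t 4.67
tilt rotvec (tool,deg) to be vertical [-0.19 -0.14  0.  ] F [ 0.13 -0.86 -0.19] w 49.7
```

```bash
python3 -m handwheel '[{"tx":-1.2,"ty":1.6,"tz":1,"wx":-0.2,"wy":-0.15,"wz":0}]'
python3 -m handwheel '[{"tx":0,"ty":0,"tz":0,"wx":0,"wy":0,"wz":0},{"tx":0,"ty":0,"tz":0,"wx":0,"wy":0,"wz":0},{"tx":0,"ty":0,"tz":0,"wx":0,"wy":0,"wz":0},{"tx":0,"ty":0,"tz":0,"wx":0,"wy":0,"wz":0}]' 0
python3 - <<'E'
from h import *
goto(0.4267,0.3016,0.055,-8.1)
im,K,T=cam('wrist'); save('d2.png',im)
E
```

```text
t: 4.8
tcp_pos: [0.4271, 0.3016, 0.0571]
orientation: [-0.0, 0.997, -0.071, 0.0]
wrist_force: [0.6, 0.1, 0.6]
width: 0.0498
t: 5.3
tcp_pos: [0.4272, 0.3017, 0.0576]
orientation: [-0.0, 0.997, -0.071, 0.001]
wrist_force: [0.9, 2.0, -1.7]
width: 0.0137
pos [0.4272 0.3017 0.0576] yaw -8.18 shift mm [-0.5  0.1  2.6] dist 2.7 wz(tool) -0.08 t 5.3
tilt rotvec (tool,deg) to be vertical [-0.05 -0.07  0.  ] F [ 0.87  2.04 -1.68] w 13.7
```

View pics/d2.png

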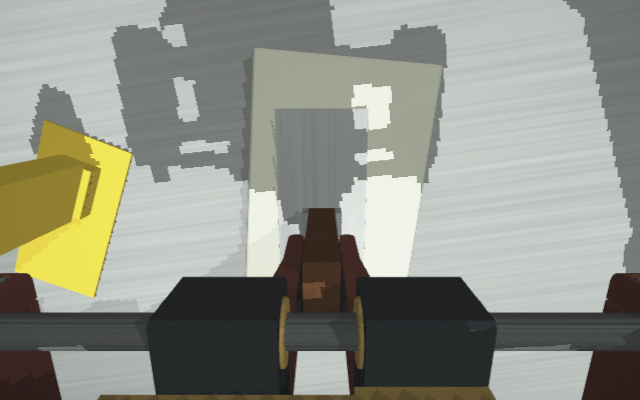

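Gripped at a width of 13.7 mm, and the blade is visible straight ahead. Before lifting, I'll measure the board from c1.

```bash
python3 - <<'E'
from h import *
d=np.load('c1.npz'); im=d['im']
save('c1z.png',cv2.resize(im[0:165,200:365],None,fx=3.6,fy=3.6,interpolation=cv2.INTER_NEAREST))
E
```

```text
(no output)
```

View pics/c1z.png

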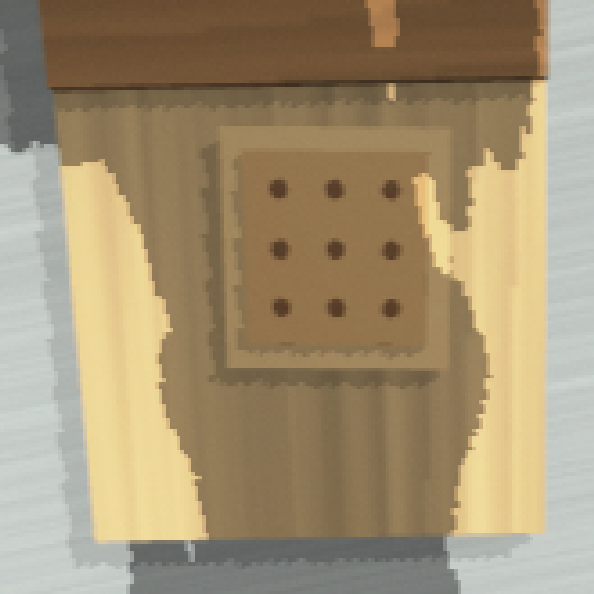

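```bash
python3 -m handwheel '[{"tx":0,"ty":0,"tz":-4,"wx":0,"wy":0,"wz":0},{"tx":0,"ty":0,"tz":-10,"wx":0,"wy":0,"wz":0},{"tx":0,"ty":0,"tz":-40,"wx":0,"wy":0,"wz":0},{"tx":0,"ty":0,"tz":-50,"wx":0,"wy":0,"wz":0},{"tx":0,"ty":0,"tz":-50,"wx":0,"wy":0,"wz":0},{"tx":0,"ty":0,"tz":-5,"wx":0,"wy":0,"wz":0}]'
```

```text
t: 6.1
tcp_pos: [0.426, 0.3013, 0.2229]
orientation: [0.0, 0.997, -0.071, -0.0]
wrist_force: [1.0, 0.2, -1.6]
width: 0.0139
```

```bash
python3 - <<'E'
from h import *
d=np.load('c1.npz'); K,T=d['K'],d['T']; Z=lambda p:np.array(p)/3.6+[200,0]-0.5
for z in (.012,.014,.016,.018,.020,.022):
    n=onplane(K,T,Z([(94,542),(546,534)]),z); l=onplane(K,T,Z([(51,89),(548,80.5)]),z); b=onplane(K,T,Z([(220,127),(450,128),(448,370),(226,368)]),z+.0075)
    h=onplane(K,T,Z([(278,189),(391,189),(392,308),(281,308)]),z+.011)
    w=np.linalg.norm(n[0]-n[1]); xd=(n[0]-n[1])[:2]; y=np.degrees(np.arctan2(xd[1],xd[0]))-90
    ex=np.array([np.cos(np.radians(y)),np.sin(np.radians(y))]); mid=n.mean(0)[:2]
    f=lambda P:[( (P[:,:2]-mid)@ex*1000).round(1).tolist(), ((P[:,:2]-mid)@np.array([-ex[1],ex[0]])*1000).round(1).tolist()]
    print(z,'w',(w*1000).round(1),np.linalg.norm(l[0]-l[1])*1000,'yaw',y.round(2),'mid',mid.round(4)); print('  ledge',f(l),'\n  brim',f(b),np.linalg.norm(b[0]-b[1]).round(4),np.linalg.norm(b[1]-b[2]).round(4),'\n  holes',f(h), f(h.mean(0)[None]))
E
```

```text
0.012 w 152.1 152.52243127943643 yaw -9.82 mid [0.5088 0.0082]
  ledge [[139.1, 138.4], [76.5, -76.0]] 
  brim [[126.1, 124.5, 53.7, 55.6], [24.1, -45.8, -44.0, 26.7]] 0.0699 0.0708 
  holes [[107.9, 107.2, 72.7, 73.3], [6.9, -27.5, -26.9, 7.8]] [[90.3], [-9.9]]
0.014 w 151.4 151.81544096315943 yaw -9.82 mid [0.509  0.0079]
  ledge [[138.4, 137.8], [76.1, -75.7]] 
  brim [[125.5, 123.9, 53.4, 55.3], [23.9, -45.6, -43.8, 26.6]] 0.0695 0.0705 
  holes [[107.4, 106.7, 72.3, 73.0], [6.9, -27.4, -26.7, 7.8]] [[89.8], [-9.9]]
0.016 w 150.7 151.10845064688243 yaw -9.82 mid [0.5092 0.0077]
  ledge [[137.8, 137.2], [75.8, -75.3]] 
  brim [[124.9, 123.3, 53.2, 55.1], [23.8, -45.4, -43.6, 26.5]] 0.0692 0.0701 
  holes [[106.8, 106.2, 72.0, 72.6], [6.9, -27.3, -26.6, 7.7]] [[89.4], [-9.8]]
0.018 w 150.0 150.4014603306055 yaw -9.82 mid [0.5095 0.0075]
  ledge [[137.1, 136.5], [75.4, -75.0]] 
  brim [[124.3, 122.7, 52.9, 54.8], [23.7, -45.2, -43.4, 26.3]] 0.0689 0.0698 
  holes [[106.3, 105.7, 71.7, 72.3], [6.8, -27.1, -26.5, 7.7]] [[89.0], [-9.8]]
0.02 w 149.3 149.69447001432854 yaw -9.82 mid [0.5097 0.0072]
  ledge [[136.5, 135.9], [75.1, -74.6]] 
  brim [[123.8, 122.1, 52.7, 54.6], [23.6, -44.9, -43.2, 26.2]] 0.0686 0.0695 
  holes [[105.8, 105.2, 71.3, 72.0], [6.8, -27.0, -26.4, 7.6]] [[88.6], [-9.7]]
0.022 w 148.6 148.98747969805157 yaw -9.82 mid [0.5099 0.007 ]
  ledge [[135.8, 135.2], [74.7, -74.3]] 
  brim [[123.2, 121.6, 52.4, 54.3], [23.5, -44.7, -43.0, 26.1]] 0.0682 0.0691 
  holes [[105.3, 104.7, 71.0, 71.6], [6.7, -26.9, -26.2, 7.6]] [[88.2], [-9.7]]
```

```bash
cat >> h.py <<'E'
MID=np.array([0.5092,0.0077]); BY=-9.82
EX=np.array([np.cos(np.radians(BY)),np.sin(np.radians(BY))]); EY=np.array([-EX[1],EX[0]])
TIPX=0.0695; DZ=0.0496
def uv(P): d=np.asarray(P)[:2]-MID; return np.array([d@EX,d@EY])*1000
def W(u,v): return MID+(u*EX+v*EY)/1000
def tip(s=None):
    s=s or st(); T=T_tool(s); p=T[:3,3]+T[:3,:3]@[TIPX,0,DZ]
    print('t',round(s['t'],2),'tip u,v',uv(p).round(1),'z',(p[2]*1000).round(2),'tcpz',round(T[2,3]*1000,2),'yaw',yaw(s).round(2),'F',np.round(s['wrist_force'],2),'Fu,Fv',np.round([np.array(s['wrist_force'])[:2]@EX,np.array(s['wrist_force'])[:2]@EY],2),'M',np.round(s['ft_torque'],3),'w',round(s['width']*1000,1))
    return p
def gototip(u,v,z,yw=BY):
    tip(); x,y=W(u-TIPX*1000,v); goto(x,y,z/1000+DZ,yw)
E
python3 - <<'E'
from h import *
gototip(38,-9.8,80)
E
```

```text
t 6.1 tip u,v [-62.6 277.1] z 173.27 tcpz 222.91 yaw -8.12 F [ 0.98  0.16 -1.63] Fu,Fv [0.94 0.32] M [ 0.041 -0.003 -0.029] w 13.9
pos [0.426  0.3013 0.2229] yaw -8.12 shift mm [ 92.1 287.7  93.3] dist 316.2 wz(tool) 1.7 t 6.1
tilt rotvec (tool,deg) to be vertical [0.02 0.03 0.  ] F [ 0.98  0.16 -1.63] w 13.9
```

```bash
python3 -m handwheel '[{"tx":8,"ty":24,"tz":0,"wx":0,"wy":0,"wz":0},{"tx":14,"ty":44,"tz":0,"wx":0,"wy":0,"wz":0.8},{"tx":14,"ty":44,"tz":10,"wx":0,"wy":0,"wz":0.8},{"tx":14,"ty":44,"tz":16,"wx":0,"wy":0,"wz":0},{"tx":14,"ty":44,"tz":16,"wx":0,"wy":0,"wz":0},{"tx":14,"ty":44,"tz":16,"wx":0,"wy":0,"wz":0},{"tx":8,"ty":26,"tz":16,"wx":0,"wy":0,"wz":0},{"tx":4,"ty":14,"tz":10,"wx":0,"wy":0,"wz":0}]'
python3 - <<'E'
from h import *
gototip(38,-9.8,30)
E
```

```text
t: 7.1
tcp_pos: [0.4664, -0.0015, 0.1339]
orientation: [0.0, 0.997, -0.083, -0.003]
wrist_force: [0.1, 0.8, -1.6]
width: 0.0138
t 7.1 tip u,v [ 28.7 -16.1] z 83.97 tcpz 133.91 yaw -9.51 F [ 0.1   0.81 -1.62] Fu,Fv [-0.04  0.81] M [ 0.073 -0.016  0.064] w 13.8
pos [ 0.4664 -0.0015  0.1339] yaw -9.51 shift mm [ 9.4 -6.6 54.3] dist 55.5 wz(tool) 0.31 t 7.1
tilt rotvec (tool,deg) to be vertical [0.03 0.28 0.  ] F [ 0.1   0.81 -1.62] w 13.8
```

```bash
python3 -m handwheel '[{"tx":9,"ty":-6.6,"tz":20,"wx":0,"wy":0.28,"wz":0.3},{"tx":0,"ty":0,"tz":20,"wx":0,"wy":0,"wz":0},{"tx":0,"ty":0,"tz":14,"wx":0,"wy":0,"wz":0},{"tx":0,"ty":0,"tz":0,"wx":0,"wy":0,"wz":0}]'
python3 - <<'E'
from h import *
gototip(38,-9.8,20)
im,K,T=cam('wrist'); save('e1.png',im); np.savez('e1.npz',im=im,K=K,T=T)
im,K,T=cam('side'); save('e1s.png',cv2.resize(im[150:270,220:360],None,fx=5,fy=5)); 
E
```

```text
t: 7.6
tcp_pos: [0.4753, 0.0042, 0.0768]
orientation: [0.0, 0.996, -0.085, -0.001]
wrist_force: [0.1, 0.3, -0.6]
width: 0.0138
t 7.6 tip u,v [36.6 -9.2] z 27.01 tcpz 76.81 yaw -9.8 F [ 0.07  0.32 -0.62] Fu,Fv [0.01 0.32] M [ 0.088  0.    -0.028] w 13.8
pos [0.4753 0.0042 0.0768] yaw -9.8 shift mm [1.3 0.6 7.2] dist 7.3 wz(tool) 0.02 t 7.6
tilt rotvec (tool,deg) to be vertical [0.02 0.16 0.  ] F [ 0.07  0.32 -0.62] w 13.8
```

View pics/e1.png

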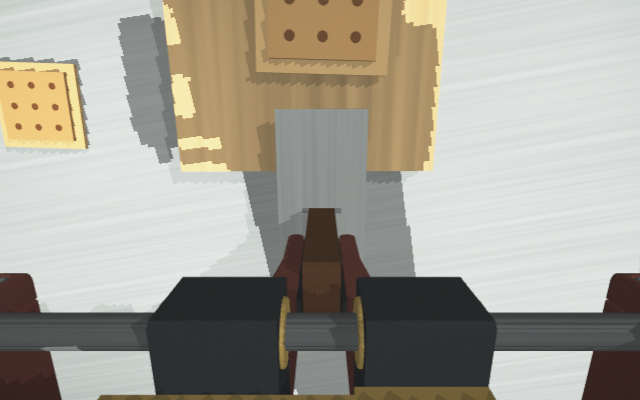

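View pics/e1s.png

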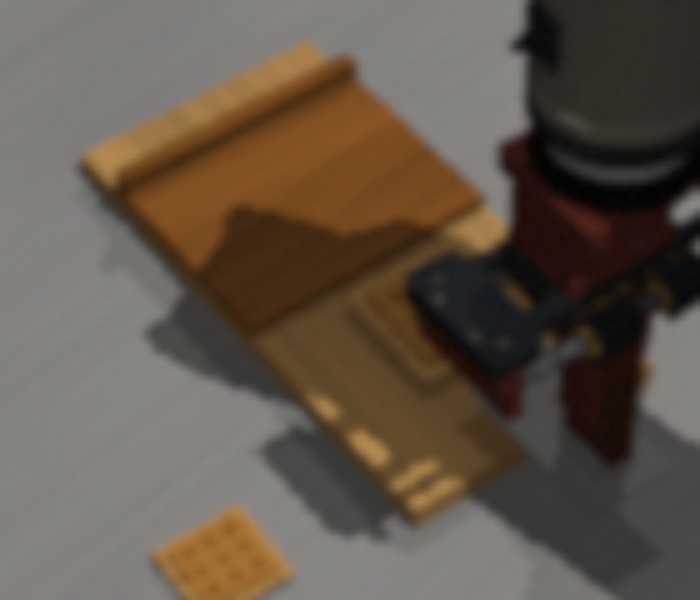

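```bash
python3 - <<'E'
from h import *
d=np.load('e1.npz'); im=d['im']; K,T=d['K'],d['T']
save('e1z.png',cv2.resize(im[0:185,150:450],None,fx=2.6,fy=2.6,interpolation=cv2.INTER_NEAREST))
for z in (.012,.014,.016,.018,.020):
    n=onplane(K,T,[(180.5,171),(434,171)],z); b=onplane(K,T,[(248.5,71.5),(386.5,76)],z+.0075)
    print(z,np.linalg.norm(n[0]-n[1]).round(4),[uv(p).round(1).tolist() for p in n],'brim',np.linalg.norm(b[0]-b[1]).round(4),[uv(p).round(1).tolist() for p in b])
t=onplane(K,T,[(275.5,108.5),(367.5,108.5)],.0285); print([uv(p).round(1) for p in t])
E
```

```text
0.012 0.1539 [[-0.6, 76.3], [-0.6, -77.6]] brim 0.0752 [[55.8, 30.3], [53.4, -44.8]]
0.014 0.1524 [[-0.2, 75.5], [-0.3, -77.0]] brim 0.0745 [[55.6, 29.9], [53.3, -44.5]]
0.016 0.151 [[0.2, 74.7], [0.1, -76.3]] brim 0.0737 [[55.5, 29.6], [53.2, -44.1]]
0.018 0.1495 [[0.5, 73.9], [0.5, -75.7]] brim 0.073 [[55.3, 29.2], [53.0, -43.8]]
0.02 0.1481 [[0.9, 73.1], [0.9, -75.0]] brim 0.0723 [[55.2, 28.8], [52.9, -43.4]]
[array([36.5, 15.2]), array([ 36.4, -33.9])]
```

View pics/e1z.png

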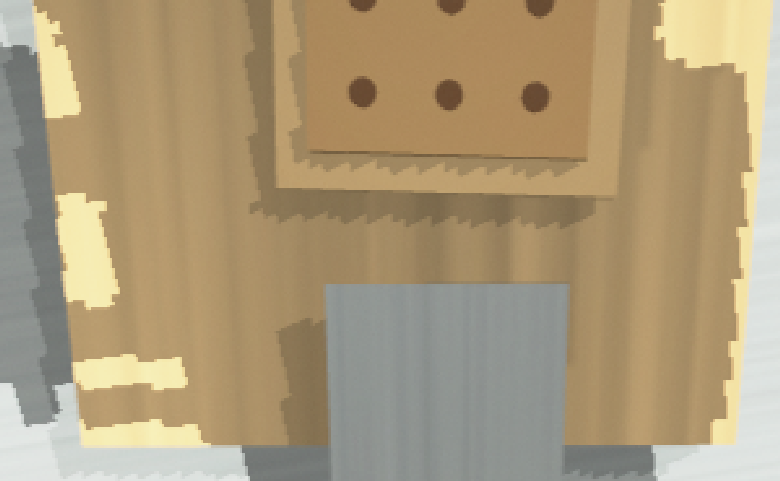

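```bash
python3 -m handwheel '[{"tx":0.5,"ty":0.3,"tz":5,"wx":0,"wy":0.15,"wz":0},{"tx":0,"ty":0,"tz":0,"wx":0,"wy":0,"wz":0}]'
python3 - <<'E'
from h import *
gototip(38,-9.8,17)
E
python3 -m handwheel '[{"tx":0,"ty":0,"tz":1.5,"wx":0,"wy":0,"wz":0},{"tx":0,"ty":0,"tz":0,"wx":0,"wy":0,"wz":0}]'
python3 - <<'E'
from h import *
gototip(38,-9.8,17)
E
```

```text
t: 7.95
tcp_pos: [0.4776, 0.0039, 0.0737]
orientation: [-0.0, 0.996, -0.086, 0.002]
wrist_force: [-0.2, -1.4, -1.9]
width: 0.0138
t 7.95 tip u,v [39.2 -9.1] z 24.46 tcpz 73.75 yaw -9.81 F [-0.22 -1.35 -1.89] Fu,Fv [ 0.01 -1.37] M [ 0.048  0.004 -0.039] w 13.8
pos [0.4776 0.0039 0.0737] yaw -9.81 shift mm [-1.   0.6  7.1] dist 7.2 wz(tool) 0.01 t 7.95
tilt rotvec (tool,deg) to be vertical [-0.03 -0.26  0.  ] F [-0.22 -1.35 -1.89] w 13.8
t: 8.2
tcp_pos: [0.4779, 0.0038, 0.0727]
orientation: [-0.0, 0.996, -0.086, 0.003]
wrist_force: [-0.9, -0.4, -1.4]
width: 0.0141
t 8.2 tip u,v [39.6 -9.1] z 23.45 tcpz 72.67 yaw -9.82 F [-0.86 -0.41 -1.43] Fu,Fv [-0.78 -0.55] M [0.081 0.011 0.04 ] w 14.1
pos [0.4779 0.0038 0.0727] yaw -9.82 shift mm [-1.4  0.7  6.1] dist 6.3 wz(tool) 0.0 t 8.2
tilt rotvec (tool,deg) to be vertical [-0.03 -0.31  0.  ] F [-0.86 -0.41 -1.43] w 14.1
```

```bash
python3 -m handwheel '[{"tx":-1,"ty":0.6,"tz":3,"wx":0,"wy":-0.25,"wz":0},{"tx":0,"ty":0,"tz":0,"wx":0,"wy":0,"wz":0}]'
python3 - <<'E'
from h import *
gototip(38,-9.8,17)
E
python3 -m handwheel '[{"tx":0,"ty":0,"tz":1,"wx":0,"wy":0,"wz":0}]'
python3 - <<'E'
from h import *
gototip(38,-9.8,17)
E
python3 -m handwheel '[{"tx":0,"ty":0,"tz":1,"wx":0,"wy":0,"wz":0}]'
python3 - <<'E'
from h import *
gototip(38,-9.8,17)
E
```

```text
t: 8.45
tcp_pos: [0.4768, 0.0033, 0.0695]
orientation: [-0.0, 0.996, -0.086, 0.001]
wrist_force: [0.4, -0.1, -1.8]
width: 0.0137
t 8.45 tip u,v [38.4 -9.8] z 20.01 tcpz 69.55 yaw -9.82 F [ 0.42 -0.09 -1.77] Fu,Fv [ 0.43 -0.02] M [0.072 0.024 0.049] w 13.7
pos [0.4768 0.0033 0.0695] yaw -9.82 shift mm [-0.3 -0.   2.9] dist 3.0 wz(tool) -0.0 t 8.45
tilt rotvec (tool,deg) to be vertical [-0.03 -0.05  0.  ] F [ 0.42 -0.09 -1.77] w 13.7
t: 8.57
tcp_pos: [0.4769, 0.0033, 0.0685]
orientation: [-0.0, 0.996, -0.086, 0.001]
wrist_force: [-0.5, 0.6, -0.7]
width: 0.0141
t 8.57 tip u,v [38.5 -9.8] z 18.98 tcpz 68.51 yaw -9.83 F [-0.51  0.56 -0.67] Fu,Fv [-0.6   0.46] M [ 0.053  0.004 -0.002] w 14.1
pos [0.4769 0.0033 0.0685] yaw -9.83 shift mm [-0.4 -0.   1.9] dist 2.0 wz(tool) -0.01 t 8.57
tilt rotvec (tool,deg) to be vertical [-0.04 -0.06  0.  ] F [-0.51  0.56 -0.67] w 14.1
t: 8.7
tcp_pos: [0.4769, 0.0033, 0.0675]
orientation: [-0.0, 0.996, -0.086, 0.001]
wrist_force: [-0.1, 0.0, -1.0]
width: 0.0137
t 8.7 tip u,v [38.5 -9.8] z 17.92 tcpz 67.45 yaw -9.83 F [-0.06  0.02 -1.01] Fu,Fv [-0.06  0.01] M [ 0.095  0.017 -0.001] w 13.7
pos [0.4769 0.0033 0.0675] yaw -9.83 shift mm [-0.4 -0.   0.8] dist 0.9 wz(tool) -0.01 t 8.7
tilt rotvec (tool,deg) to be vertical [-0.04 -0.06  0.  ] F [-0.06  0.02 -1.01] w 13.7
```

Small moves now track well. I'll keep feeling downward in 0.5 mm steps.

```bash
for i in 1; do python3 -m handwheel '[{"tx":0,"ty":0,"tz":0.5,"wx":0,"wy":0,"wz":0}]'; python3 -c "
from h import *
tip()"; done
python3 -m handwheel '[{"tx":0,"ty":0,"tz":0.5,"wx":0,"wy":0,"wz":0}]'; python3 -c "
from h import *
tip()"
python3 -m handwheel '[{"tx":0,"ty":0,"tz":0.5,"wx":0,"wy":0,"wz":0}]'; python3 -c "
from h import *
tip()"
```

```text
t: 8.82
tcp_pos: [0.4769, 0.0033, 0.0669]
orientation: [-0.0, 0.996, -0.086, 0.001]
wrist_force: [-0.5, -0.7, -1.8]
width: 0.0138
t 8.82 tip u,v [38.4 -9.8] z 17.34 tcpz 66.87 yaw -9.83 F [-0.48 -0.7  -1.77] Fu,Fv [-0.35 -0.78] M [ 0.05   0.012 -0.028] w 13.8
t: 8.95
tcp_pos: [0.4769, 0.0033, 0.0663]
orientation: [-0.0, 0.996, -0.086, 0.0]
wrist_force: [-1.0, -0.7, -1.0]
width: 0.0141
t 8.95 tip u,v [38.4 -9.8] z 16.78 tcpz 66.31 yaw -9.83 F [-0.98 -0.69 -0.95] Fu,Fv [-0.84 -0.85] M [ 0.007  0.027 -0.007] w 14.1
t: 9.07
tcp_pos: [0.4769, 0.0034, 0.0658]
orientation: [-0.0, 0.996, -0.086, 0.001]
wrist_force: [0.4, -0.3, -1.7]
width: 0.0141
t 9.07 tip u,v [38.4 -9.8] z 16.26 tcpz 65.8 yaw -9.82 F [ 0.37 -0.33 -1.72] Fu,Fv [ 0.42 -0.27] M [ 0.096  0.033 -0.001] w 14.1
```

```bash
python3 -m handwheel '[{"tx":0,"ty":0,"tz":0.5,"wx":0,"wy":0,"wz":0}]'; python3 -c "
from h import *
tip()"
python3 -m handwheel '[{"tx":0,"ty":0,"tz":0.5,"wx":0,"wy":0,"wz":0}]'; python3 -c "
from h import *
tip()"
python3 -m handwheel '[{"tx":0,"ty":0,"tz":0.4,"wx":0,"wy":0,"wz":0}]'; python3 -c "
from h import *
tip()
im,K,T=cam('wrist'); save('f1.png',cv2.resize(im[40:200,150:450],None,fx=2.6,fy=2.6,interpolation=cv2.INTER_NEAREST))"
```

```text
t: 9.2
tcp_pos: [0.4769, 0.0033, 0.0653]
orientation: [-0.0, 0.996, -0.086, 0.001]
wrist_force: [0.3, -0.4, -0.3]
width: 0.0135
t 9.2 tip u,v [38.4 -9.8] z 15.74 tcpz 65.27 yaw -9.83 F [ 0.27 -0.41 -0.28] Fu,Fv [ 0.34 -0.35] M [ 0.081 -0.01   0.067] w 13.5
t: 9.32
tcp_pos: [0.4768, 0.0034, 0.0648]
orientation: [-0.0, 0.996, -0.086, 0.0]
wrist_force: [-1.8, -0.7, 6.4]
width: 0.0138
t 9.32 tip u,v [38.4 -9.8] z 15.23 tcpz 64.76 yaw -9.82 F [-1.8  -0.68  6.39] Fu,Fv [-1.66 -0.98] M [-0.021  0.356 -0.052] w 13.8
t: 9.45
tcp_pos: [0.4768, 0.0034, 0.0647]
orientation: [-0.0, 0.996, -0.086, 0.0]
wrist_force: [-3.2, -0.5, 9.4]
width: 0.0137
t 9.45 tip u,v [38.4 -9.8] z 15.21 tcpz 64.74 yaw -9.82 F [-3.24 -0.52  9.4 ] Fu,Fv [-3.1  -1.06] M [-0.061  0.567 -0.029] w 13.7
```

View pics/f1.png

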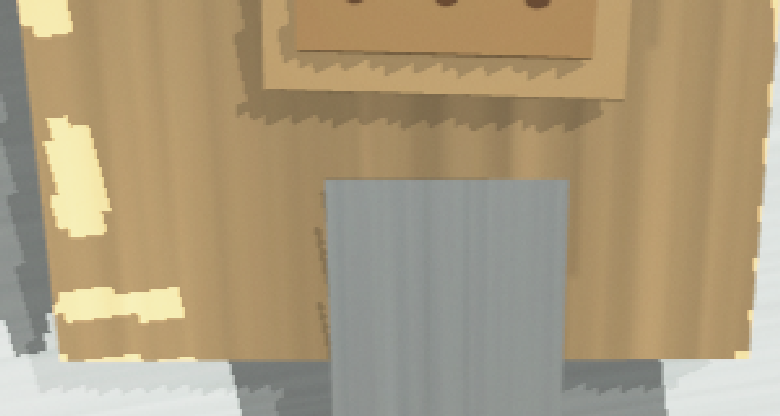

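Contact: the deck is felt at TCP z 64.8 mm, so the deck height is about 15.2 mm. I'll ease off to a feather touch and slide forward.

```bash
python3 -m handwheel '[{"tx":0,"ty":0,"tz":-0.3,"wx":0,"wy":0,"wz":0},{"tx":0,"ty":0,"tz":0,"wx":0,"wy":0,"wz":0}]'; python3 -c "
from h import *
tip()"
python3 -m handwheel '[{"tx":3,"ty":0,"tz":0,"wx":0,"wy":0,"wz":0},{"tx":3,"ty":0,"tz":0,"wx":0,"wy":0,"wz":0}]'; python3 -c "
from h import *
gototip(54,-9.8,15.4)"
```

```text
t: 9.75
tcp_pos: [0.477, 0.0034, 0.0651]
orientation: [-0.0, 0.996, -0.086, 0.001]
wrist_force: [-0.2, 0.1, -0.7]
width: 0.0139
t 9.75 tip u,v [38.6 -9.7] z 15.62 tcpz 65.13 yaw -9.82 F [-0.19  0.11 -0.7 ] Fu,Fv [-0.2   0.07] M [ 0.065  0.032 -0.024] w 13.9
t: 10.0
tcp_pos: [0.4831, 0.0023, 0.065]
orientation: [-0.0, 0.996, -0.086, 0.001]
wrist_force: [0.1, -0.5, -1.2]
width: 0.0132
t 10.0 tip u,v [44.7 -9.7] z 15.43 tcpz 64.95 yaw -9.81 F [ 0.07 -0.51 -1.17] Fu,Fv [ 0.16 -0.49] M [ 0.07  -0.013  0.011] w 13.2
pos [0.4831 0.0023 0.065 ] yaw -9.81 shift mm [ 9.3  0.  -0. ] dist 9.3 wz(tool) 0.01 t 10.0
tilt rotvec (tool,deg) to be vertical [-0.03 -0.06  0.  ] F [ 0.07 -0.51 -1.17] w 13.2
```

```bash
python3 -m handwheel '[{"tx":3,"ty":0,"tz":0,"wx":0,"wy":0,"wz":0},{"tx":3,"ty":0,"tz":0,"wx":0,"wy":0,"wz":0}]'; python3 -c "
from h import *
tip()"
python3 -m handwheel '[{"tx":2.5,"ty":0,"tz":0,"wx":0,"wy":0,"wz":0},{"tx":2.5,"ty":0,"tz":0,"wx":0,"wy":0,"wz":0}]'; python3 -c "
from h import *
tip()
im,K,T=cam('wrist'); save('f2.png',cv2.resize(im[0:200,150:450],None,fx=2.6,fy=2.6,interpolation=cv2.INTER_NEAREST))"
```

```text
t: 10.25
tcp_pos: [0.4896, 0.0012, 0.0649]
orientation: [-0.0, 0.996, -0.086, 0.001]
wrist_force: [0.4, -0.0, -0.9]
width: 0.0134
t 10.25 tip u,v [51.3 -9.8] z 15.35 tcpz 64.87 yaw -9.82 F [ 0.42 -0.02 -0.94] Fu,Fv [0.41 0.05] M [ 0.042 -0.011  0.013] w 13.4
t: 10.5
tcp_pos: [0.4949, 0.0002, 0.0648]
orientation: [-0.0, 0.996, -0.086, 0.001]
wrist_force: [0.2, 0.1, -1.4]
width: 0.0135
t 10.5 tip u,v [56.7 -9.8] z 15.3 tcpz 64.83 yaw -9.83 F [ 0.24  0.11 -1.4 ] Fu,Fv [0.22 0.15] M [ 0.053  0.02  -0.034] w 13.5
```

View pics/f2.png

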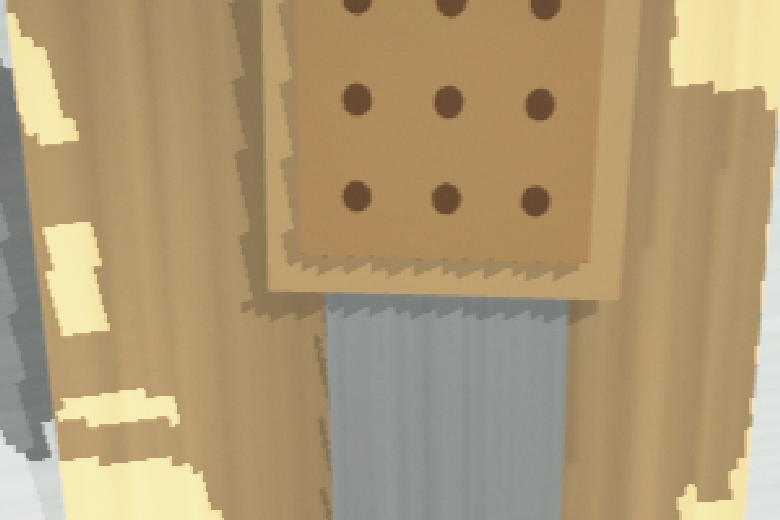

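The blade is under the brim. I'll push on gently and watch the forward force.

```bash
python3 -m handwheel '[{"tx":2,"ty":0,"tz":-0.1,"wx":0,"wy":0,"wz":0},{"tx":2,"ty":0,"tz":0,"wx":0,"wy":0,"wz":0},{"tx":1.5,"ty":0,"tz":0,"wx":0,"wy":0,"wz":0},{"tx":1.5,"ty":0,"tz":0,"wx":0,"wy":0,"wz":0}]'; python3 -c "
from h import *
tip()"
python3 -m handwheel '[{"tx":2,"ty":0,"tz":-0.1,"wx":0,"wy":0,"wz":0},{"tx":2,"ty":0,"tz":0,"wx":0,"wy":0,"wz":0}]'; python3 -c "
from h import *
tip()"
python3 -m handwheel '[{"tx":1.5,"ty":0,"tz":0,"wx":0,"wy":0,"wz":0},{"tx":1.5,"ty":0,"tz":0,"wx":0,"wy":0,"wz":0}]'; python3 -c "
from h import *
tip()
im,K,T=cam('wrist'); save('f3.png',cv2.resize(im[0:200,150:450],None,fx=2.6,fy=2.6,interpolation=cv2.INTER_NEAREST))"
```

```text
t: 11.05
tcp_pos: [0.5022, -0.0011, 0.0649]
orientation: [-0.0, 0.996, -0.086, 0.0]
wrist_force: [-1.7, 0.4, -1.9]
width: 0.014
t 11.05 tip u,v [64.1 -9.9] z 15.34 tcpz 64.89 yaw -9.83 F [-1.69  0.41 -1.89] Fu,Fv [-1.74  0.11] M [ 0.087  0.124 -0.015] w 14.0
t: 11.3
tcp_pos: [0.5062, -0.0018, 0.0649]
orientation: [-0.0, 0.996, -0.086, 0.0]
wrist_force: [-0.4, 0.7, -0.8]
width: 0.0135
t 11.3 tip u,v [68.2 -9.9] z 15.35 tcpz 64.92 yaw -9.83 F [-0.36  0.71 -0.76] Fu,Fv [-0.47  0.63] M [ 0.082  0.109 -0.016] w 13.5
t: 11.55
tcp_pos: [0.5094, -0.0023, 0.0649]
orientation: [-0.0, 0.996, -0.086, 0.0]
wrist_force: [-0.6, -0.2, -1.6]
width: 0.0141
t 11.55 tip u,v [71.5 -9.8] z 15.38 tcpz 64.95 yaw -9.82 F [-0.64 -0.21 -1.58] Fu,Fv [-0.59 -0.32] M [0.07  0.121 0.016] w 14.1
```

View pics/f3.png

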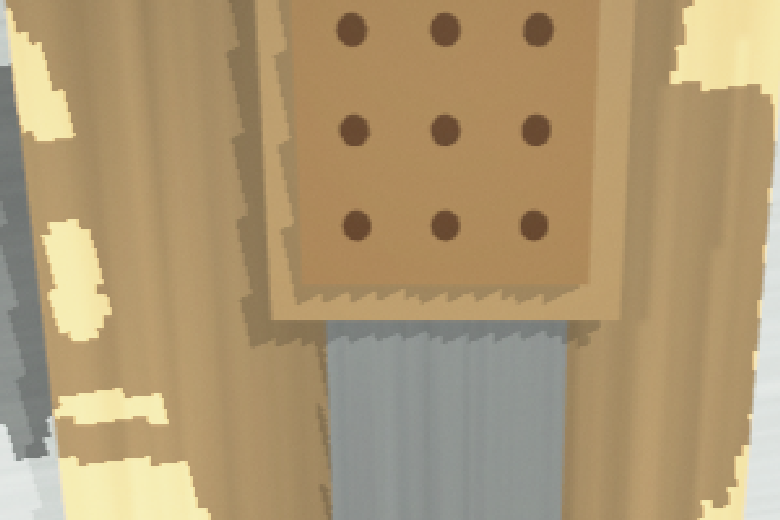

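The biscuit has squared up to the blade and moves with it. Next, 1 mm steps until it seats against the ledge.

```bash
python3 -m handwheel '[{"tx":1,"ty":0,"tz":0,"wx":0,"wy":0,"wz":0}]'; python3 -c "
from h import *
tip()"
python3 -m handwheel '[{"tx":1,"ty":0,"tz":0,"wx":0,"wy":0,"wz":0}]'; python3 -c "
from h import *
tip()"
python3 -m handwheel '[{"tx":1,"ty":0,"tz":0,"wx":0,"wy":0,"wz":0}]'; python3 -c "
from h import *
tip()"
```

```text
t: 11.72
tcp_pos: [0.5107, -0.0026, 0.065]
orientation: [-0.0, 0.996, -0.086, 0.0]
wrist_force: [-0.4, -1.1, -1.4]
width: 0.0137
t 11.72 tip u,v [72.7 -9.9] z 15.41 tcpz 64.97 yaw -9.83 F [-0.41 -1.11 -1.37] Fu,Fv [-0.21 -1.16] M [ 0.067  0.077 -0.059] w 13.7
t: 11.85
tcp_pos: [0.5117, -0.0028, 0.065]
orientation: [-0.0, 0.996, -0.086, 0.0]
wrist_force: [-0.2, 0.3, -1.4]
width: 0.014
t 11.85 tip u,v [73.8 -9.9] z 15.41 tcpz 64.97 yaw -9.83 F [-0.2   0.28 -1.39] Fu,Fv [-0.25  0.24] M [0.033 0.073 0.022] w 14.0
t: 11.98
tcp_pos: [0.5123, -0.0029, 0.0649]
orientation: [-0.0, 0.996, -0.086, -0.0]
wrist_force: [-3.8, 0.4, 2.5]
width: 0.0138
t 11.97 tip u,v [74.3 -9.9] z 15.28 tcpz 64.9 yaw -9.82 F [-3.8   0.37  2.54] Fu,Fv [-3.81 -0.28] M [0.24  0.746 0.006] w 13.8
```

```bash
cat > path.py <<'E'
import numpy as np
# body frame: x along u, z up, origin biscuit bottom centre; ledge face x=0, deck z=0, landing z=7
A=np.array([(28,0),(35,3.5),(35,7.5),(28,11)],float); 
def rot(p,th): c,s=np.cos(th),np.sin(th); p=np.atleast_2d(p); return np.c_[p[:,0]*c+p[:,1]*s,-p[:,0]*s+p[:,1]*c]
def pose(th):
    # far profile polygon sampled densely
    poly=[(28,0),(28,3.5),(35,3.5),(35,7.5),(28,7.5),(28,11),(0,11)]
    pts=np.vstack([np.linspace(a,b,60) for a,b in zip(poly[:-1],poly[1:])])
    r=rot(pts,th)
    # lowest resting: lower z until contact, x pressed forward to ledge: iterate over tz, choose min tz with tx possible
    best=None
    for tz in np.arange(0,60,.1):
        z=r[:,1]+tz
        if z.min()<-1e-6: continue
        low=z<7-1e-6
        tx=-(r[low,0].max()) if low.any() else 999
        # prefer lowest tz
        best=(tx,tz); break
    return best
if __name__=='__main__':
    e=1.5
    for d in range(0,126,5):
        th=np.radians(d); tx,tz=pose(th)
        N=rot((-28-e,3.5),th)[0]+[tx,tz]; C=rot((0,5.5),th)[0]+[tx,tz]
        print(d,'shift',np.round([tx,tz],1),'tip top',N.round(1),'com',C.round(1))
E
python3 path.py; python3 -c "
from h import *
tip()"
```

```text
0 shift [-35.   0.] tip top [-64.5   3.5] com [-35.    5.5]
5 shift [-35.5   2.5] tip top [-64.6   8.6] com [-35.   8.]
10 shift [-35.8   4.9] tip top [-64.2  13.5] com [-34.8  10.3]
15 shift [-35.7   7.3] tip top [-63.3  18.3] com [-34.3  12.6]
20 shift [-35.5   9.6] tip top [-62.  23.] com [-33.6  14.8]
25 shift [-34.9  11.9] tip top [-60.1  27.5] com [-32.6  16.9]
30 shift [-34.1  14.5] tip top [-57.9  32.3] com [-31.3  19.3]
35 shift [-33.   17.3] tip top [-55.1  37.1] com [-29.8  21.8]
40 shift [-31.6  19.9] tip top [-52.   41.5] com [-28.1  24.1]
45 shift [-30.1  22.3] tip top [-48.4  45.6] com [-26.2  26.2]
50 shift [-28.2  24.6] tip top [-44.5  49.4] com [-24.   28.1]
55 shift [-26.2  26.7] tip top [-40.3  52.9] com [-21.7  29.9]
60 shift [-24.   28.6] tip top [-35.7  55.9] com [-19.2  31.4]
65 shift [-21.6  30.3] tip top [-30.9  58.5] com [-16.6  32.6]
70 shift [-19.   31.7] tip top [-25.8  60.6] com [-13.9  33.6]
75 shift [-16.3  33. ] tip top [-20.6  62.4] com [-11.   34.4]
80 shift [-13.5  33.9] tip top [-15.1  63.6] com [-8.  34.9]
85 shift [-10.5  34.6] tip top [-9.6 64.3] com [-5.  35.1]
90 shift [-7.5 35. ] tip top [-4.  64.5] com [-2. 35.]
95 shift [-8.5 35.6] tip top [-2.5 64.7] com [-3.  35.1]
100 shift [-6.1 35.8] tip top [ 2.5 64.2] com [-0.6 34.8]
105 shift [-3.6 35.8] tip top [ 7.4 63.4] com [ 1.7 34.4]
110 shift [-1.2 35.5] tip top [12.1 62. ] com [ 3.9 33.6]
115 shift [ 1.1 34.9] tip top [16.7 60.2] com [ 6.  32.6]
120 shift [ 3.  34.1] tip top [20.8 57.9] com [ 7.8 31.4]
125 shift [ 4.9 33. ] tip top [24.7 55.2] com [ 9.4 29.8]
t 11.97 tip u,v [74.3 -9.9] z 15.28 tcpz 64.9 yaw -9.82 F [-3.8   0.37  2.54] Fu,Fv [-3.81 -0.28] M [0.24  0.746 0.006] w 13.8
```

The biscuit is home: the forward force rose to 3.8 N at tip u=74.3, so the ledge is at about u=137.3. I'll relieve the pinch and begin lifting along the arc with the blade level.

```bash
python3 -m handwheel '[{"tx":-0.6,"ty":0,"tz":-0.5,"wx":0,"wy":0,"wz":0},{"tx":-0.2,"ty":0,"tz":-2,"wx":0,"wy":0,"wz":0},{"tx":-0.2,"ty":0,"tz":-2,"wx":0,"wy":0,"wz":0}]'; python3 -c "
from h import *
tip()"
python3 -m handwheel '[{"tx":0,"ty":0,"tz":-2.5,"wx":0,"wy":0,"wz":0},{"tx":0.2,"ty":0,"tz":-2.5,"wx":0,"wy":0,"wz":0}]'; python3 -c "
from h import *
gototip(73.1,-9.9,26.7)
im,K,T=cam('wrist'); save('g1.png',im)"
```

```text
t: 12.35
tcp_pos: [0.5116, -0.0027, 0.0696]
orientation: [-0.0, 0.996, -0.086, 0.0]
wrist_force: [0.1, 0.5, -1.5]
width: 0.0139
t 12.35 tip u,v [73.7 -9.8] z 20.07 tcpz 69.64 yaw -9.83 F [ 0.12  0.54 -1.51] Fu,Fv [0.02 0.56] M [ 0.113 -0.027  0.034] w 13.9
t: 12.6
tcp_pos: [0.5118, -0.0028, 0.075]
orientation: [-0.0, 0.996, -0.086, 0.0]
wrist_force: [-0.1, -0.2, -1.2]
width: 0.0139
t 12.6 tip u,v [73.9 -9.9] z 25.47 tcpz 75.03 yaw -9.83 F [-0.07 -0.22 -1.23] Fu,Fv [-0.03 -0.23] M [ 0.062  0.068 -0.029] w 13.9
pos [ 0.5118 -0.0028  0.075 ] yaw -9.83 shift mm [-0.8 -0.  -1.3] dist 1.5 wz(tool) -0.01 t 12.6
tilt rotvec (tool,deg) to be vertical [-0.02 -0.03  0.  ] F [-0.07 -0.22 -1.23] w 13.9
```

View pics/g1.png

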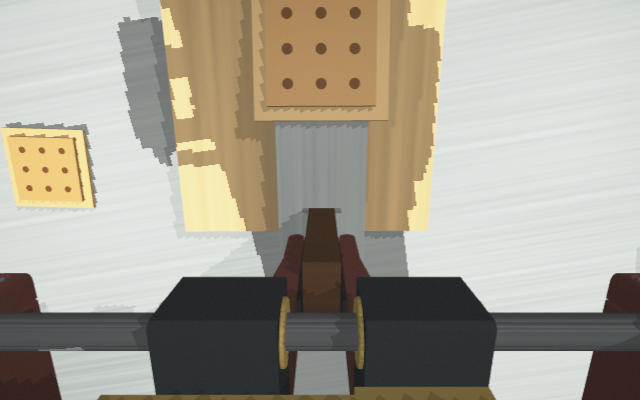

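The brim edge stays the same width in view (254..389, row 121), so the biscuit is riding up on the blade. On along the arc.

```bash
python3 -m handwheel '[{"tx":0,"ty":0,"tz":-3.5,"wx":0,"wy":0,"wz":0},{"tx":0.5,"ty":0,"tz":-3.5,"wx":0,"wy":0,"wz":0},{"tx":0.9,"ty":0,"tz":-3.5,"wx":0,"wy":0,"wz":0}]'; python3 -c "
from h import *
gototip(75.3,-9.9,36.2)"
python3 -m handwheel '[{"tx":1,"ty":0,"tz":-3,"wx":0,"wy":0,"wz":0},{"tx":1.3,"ty":0,"tz":-3,"wx":0,"wy":0,"wz":0},{"tx":1.5,"ty":0,"tz":-3,"wx":0,"wy":0,"wz":0}]'; python3 -c "
from h import *
gototip(79.4,-9.9,45.5)
im,K,T=cam('wrist'); save('g2.png',im)"
```

```text
t: 13.02
tcp_pos: [0.5135, -0.0031, 0.0865]
orientation: [-0.0, 0.996, -0.086, 0.001]
wrist_force: [1.4, 0.2, -1.3]
width: 0.0141
t 13.03 tip u,v [75.6 -9.9] z 36.97 tcpz 86.5 yaw -9.83 F [ 1.37  0.16 -1.31] Fu,Fv [1.32 0.39] M [ 0.017  0.04  -0.014] w 14.1
pos [ 0.5135 -0.0031  0.0865] yaw -9.83 shift mm [-0.3  0.   0.7] dist 0.8 wz(tool) -0.01 t 13.03
tilt rotvec (tool,deg) to be vertical [-0.03 -0.06  0.  ] F [ 1.37  0.16 -1.31] w 14.1
t: 13.4
tcp_pos: [0.5175, -0.0038, 0.0962]
orientation: [-0.0, 0.996, -0.086, 0.001]
wrist_force: [0.4, -0.3, -1.7]
width: 0.0136
t 13.4 tip u,v [79.7 -9.9] z 46.71 tcpz 96.23 yaw -9.83 F [ 0.44 -0.26 -1.74] Fu,Fv [ 0.48 -0.18] M [ 0.021  0.052 -0.   ] w 13.6
pos [ 0.5175 -0.0038  0.0962] yaw -9.83 shift mm [-0.3  0.   1.1] dist 1.2 wz(tool) -0.01 t 13.4
tilt rotvec (tool,deg) to be vertical [-0.03 -0.07  0.  ] F [ 0.44 -0.26 -1.74] w 13.6
```

View pics/g2.png

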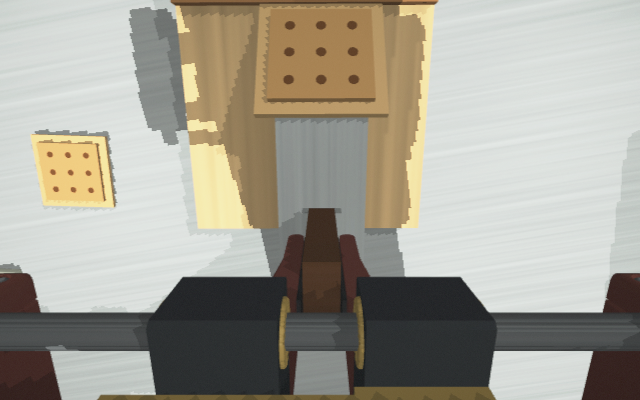

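The biscuit is tilted about 30°, seated on the blade, with its far edge at the ledge (row ~5). Continuing.

```bash
python3 -m handwheel '[{"tx":1.7,"ty":0,"tz":-2.6,"wx":0,"wy":0,"wz":0},{"tx":1.9,"ty":0,"tz":-2.6,"wx":0,"wy":0,"wz":0},{"tx":1.9,"ty":0,"tz":-2.6,"wx":0,"wy":0,"wz":0}]'; python3 -c "
from h import *
gototip(85.3,-9.9,54.7)"
python3 -m handwheel '[{"tx":2.3,"ty":0,"tz":-2.4,"wx":0,"wy":0,"wz":0},{"tx":2.3,"ty":0,"tz":-2.4,"wx":0,"wy":0,"wz":0},{"tx":2.3,"ty":0,"tz":-2.4,"wx":0,"wy":0,"wz":0}]'; python3 -c "
from h import *
gototip(92.8,-9.9,62.6)
im,K,T=cam('wrist'); save('g3.png',im)"
```

```text
t: 13.82
tcp_pos: [0.5234, -0.0048, 0.1047]
orientation: [-0.0, 0.996, -0.086, 0.001]
wrist_force: [-0.6, 0.1, -1.5]
width: 0.0137
t 13.82 tip u,v [85.6 -9.9] z 55.21 tcpz 104.73 yaw -9.83 F [-0.62  0.13 -1.48] Fu,Fv [-0.63  0.03] M [ 0.059  0.015 -0.004] w 13.7
pos [ 0.5234 -0.0048  0.1047] yaw -9.83 shift mm [-0.3  0.   0.4] dist 0.5 wz(tool) -0.01 t 13.82
tilt rotvec (tool,deg) to be vertical [-0.03 -0.07  0.  ] F [-0.62  0.13 -1.48] w 13.7
t: 14.2
tcp_pos: [0.5307, -0.006, 0.1125]
orientation: [-0.0, 0.996, -0.086, 0.001]
wrist_force: [0.1, 0.1, -2.1]
width: 0.014
t 14.2 tip u,v [93.  -9.9] z 62.94 tcpz 112.46 yaw -9.83 F [ 0.13  0.08 -2.09] Fu,Fv [0.11 0.1 ] M [ 0.013  0.079 -0.011] w 14.0
pos [ 0.5307 -0.006   0.1125] yaw -9.83 shift mm [-0.2  0.   0.3] dist 0.3 wz(tool) -0.01 t 14.2
tilt rotvec (tool,deg) to be vertical [-0.03 -0.07  0.  ] F [ 0.13  0.08 -2.09] w 14.0
```

View pics/g3.png

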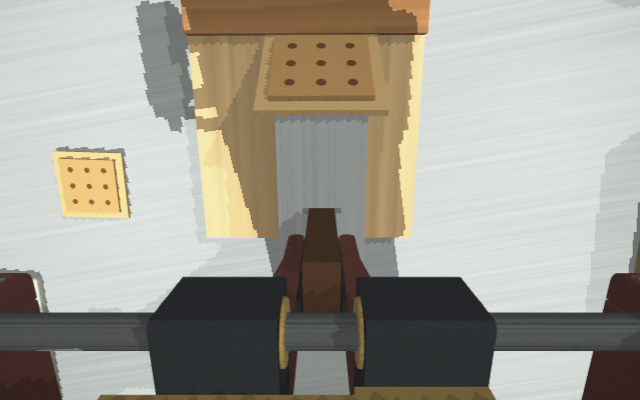

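```bash
python3 -m handwheel '[{"tx":2.6,"ty":0,"tz":-2.1,"wx":0,"wy":0,"wz":0},{"tx":2.7,"ty":0,"tz":-1.9,"wx":0,"wy":0,"wz":0},{"tx":2.7,"ty":0,"tz":-1.8,"wx":0,"wy":0,"wz":0}]'; python3 -c "
from h import *
gototip(101.6,-9.9,69.1)"
python3 -m handwheel '[{"tx":3,"ty":0,"tz":-1.6,"wx":0,"wy":0,"wz":0},{"tx":3,"ty":0,"tz":-1.4,"wx":0,"wy":0,"wz":0},{"tx":3,"ty":0,"tz":-1.2,"wx":0,"wy":0,"wz":0}]'; python3 -c "
from h import *
gototip(111.5,-9.9,73.8)
im,K,T=cam('wrist'); save('g4.png',im)"
```

```text
t: 14.62
tcp_pos: [0.5393, -0.0075, 0.1189]
orientation: [-0.0, 0.996, -0.086, 0.001]
wrist_force: [-0.4, -0.3, -1.2]
width: 0.0138
t 14.62 tip u,v [101.9  -9.8] z 69.43 tcpz 118.92 yaw -9.83 F [-0.38 -0.25 -1.21] Fu,Fv [-0.33 -0.31] M [0.065 0.068 0.046] w 13.8
pos [ 0.5393 -0.0075  0.1189] yaw -9.83 shift mm [-0.2  0.1  0.2] dist 0.3 wz(tool) -0.01 t 14.62
tilt rotvec (tool,deg) to be vertical [-0.03 -0.09  0.  ] F [-0.38 -0.25 -1.21] w 13.8
t: 15.0
tcp_pos: [0.549, -0.0091, 0.1237]
orientation: [-0.0, 0.996, -0.086, 0.001]
wrist_force: [-1.3, -0.3, -1.3]
width: 0.0138
t 15.0 tip u,v [111.7  -9.7] z 74.2 tcpz 123.66 yaw -9.83 F [-1.26 -0.32 -1.3 ] Fu,Fv [-1.19 -0.53] M [ 0.059  0.118 -0.063] w 13.8
pos [ 0.549  -0.0091  0.1237] yaw -9.83 shift mm [-0.1  0.1  0.3] dist 0.3 wz(tool) -0.01 t 15.0
tilt rotvec (tool,deg) to be vertical [-0.04 -0.11  0.  ] F [-1.26 -0.32 -1.3 ] w 13.8
```

View pics/g4.png

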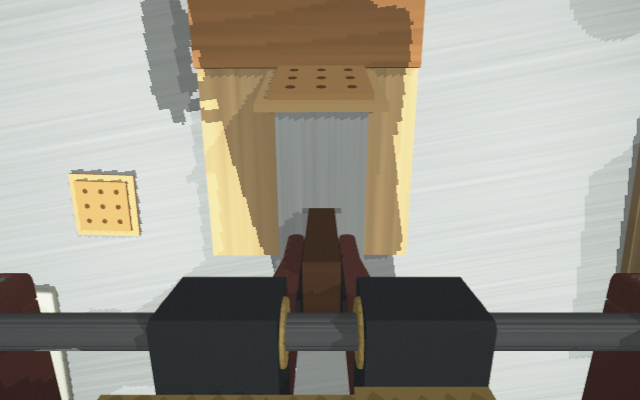

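```bash
python3 -m handwheel '[{"tx":2.6,"ty":0,"tz":-0.9,"wx":0,"wy":0,"wz":0},{"tx":2.6,"ty":0,"tz":-0.7,"wx":0,"wy":0,"wz":0},{"tx":2.6,"ty":0,"tz":-0.6,"wx":0,"wy":0,"wz":0},{"tx":2.4,"ty":0,"tz":-0.5,"wx":0,"wy":0,"wz":0}]'; python3 -c "
from h import *
gototip(122.2,-9.9,76.8)"
python3 -m handwheel '[{"tx":2.4,"ty":0,"tz":-0.3,"wx":0,"wy":0,"wz":0},{"tx":2.4,"ty":0,"tz":-0.3,"wx":0,"wy":0,"wz":0},{"tx":2.4,"ty":0,"tz":-0.1,"wx":0,"wy":0,"wz":0}]'; python3 -c "
from h import *
gototip(133.3,-9.9,77.7)
im,K,T=cam('wrist'); save('g5.png',im)"
```

```text
t: 15.55
tcp_pos: [0.5604, -0.011, 0.1268]
orientation: [-0.0, 0.996, -0.086, 0.002]
wrist_force: [0.2, 0.5, -1.2]
width: 0.0138
t 15.55 tip u,v [123.3  -9.7] z 77.43 tcpz 126.82 yaw -9.84 F [ 0.21  0.52 -1.24] Fu,Fv [0.12 0.55] M [0.041 0.008 0.049] w 13.8
pos [ 0.5604 -0.011   0.1268] yaw -9.84 shift mm [-1.   0.2  0.4] dist 1.1 wz(tool) -0.02 t 15.55
tilt rotvec (tool,deg) to be vertical [-0.05 -0.17  0.  ] F [ 0.21  0.52 -1.24] w 13.8
t: 15.92
tcp_pos: [0.5682, -0.0124, 0.1276]
orientation: [-0.0, 0.996, -0.086, 0.002]
wrist_force: [-0.4, 0.7, -0.1]
width: 0.0139
t 15.93 tip u,v [131.2  -9.7] z 78.24 tcpz 127.6 yaw -9.84 F [-0.4   0.74 -0.13] Fu,Fv [-0.52  0.66] M [ 0.018 -0.015 -0.044] w 13.9
pos [ 0.5682 -0.0124  0.1276] yaw -9.84 shift mm [2.2 0.1 0.3] dist 2.3 wz(tool) -0.02 t 15.93
tilt rotvec (tool,deg) to be vertical [-0.06 -0.19  0.  ] F [-0.4   0.74 -0.13] w 13.9
```

View pics/g5.png

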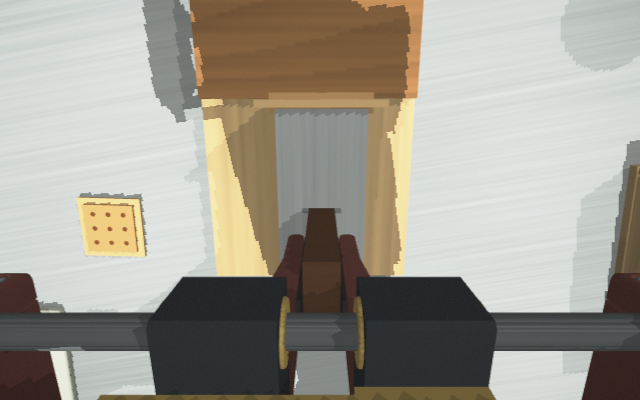

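The biscuit is near upright at the ledge. I'll nudge it past balance slowly.

```bash
python3 -m handwheel '[{"tx":1.5,"ty":0,"tz":0,"wx":0,"wy":0,"wz":0},{"tx":1.5,"ty":0,"tz":0,"wx":0,"wy":0,"wz":0},{"tx":1.5,"ty":0,"tz":0,"wx":0,"wy":0,"wz":0}]'; python3 -c "
from h import *
tip()"
python3 -m handwheel '[{"tx":1.5,"ty":0,"tz":0.2,"wx":0,"wy":0,"wz":0},{"tx":1.5,"ty":0,"tz":0.2,"wx":0,"wy":0,"wz":0}]'; python3 -c "
from h import *
tip()
im,K,T=cam('wrist'); save('g6.png',im)"
```

```text
t: 16.35
tcp_pos: [0.5736, -0.0133, 0.1281]
orientation: [-0.0, 0.996, -0.086, 0.002]
wrist_force: [0.0, 0.6, 1.5]
width: 0.0138
t 16.35 tip u,v [136.8  -9.7] z 78.85 tcpz 128.12 yaw -9.85 F [0.04 0.58 1.51] Fu,Fv [-0.06  0.58] M [-0.024 -0.076 -0.007] w 13.8
t: 16.6
tcp_pos: [0.5774, -0.0139, 0.1282]
orientation: [-0.0, 0.996, -0.086, 0.003]
wrist_force: [-0.0, -0.7, 2.6]
width: 0.014
t 16.6 tip u,v [140.7  -9.7] z 79.06 tcpz 128.23 yaw -9.85 F [-0.01 -0.68  2.57] Fu,Fv [ 0.11 -0.67] M [-0.11  -0.173 -0.06 ] w 14.0
```

View pics/g6.png

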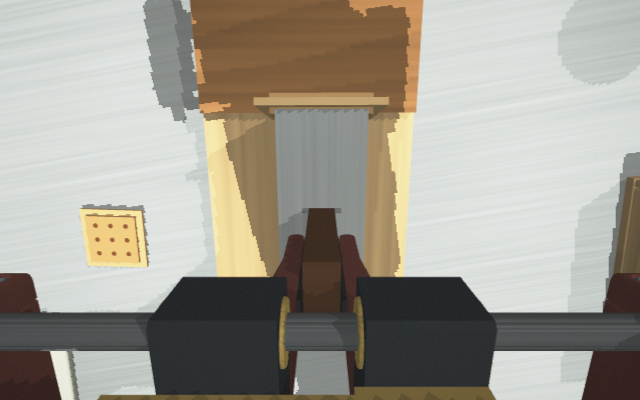

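Vertical load is building: about 4 N from the core pressing the blade's underside. I'll relieve it by rising a little before nudging on.

```bash
python3 -m handwheel '[{"tx":0,"ty":0,"tz":-1.2,"wx":0,"wy":0,"wz":0}]'; python3 -c "
from h import *
tip()"
python3 -m handwheel '[{"tx":1.5,"ty":0,"tz":-0.3,"wx":0,"wy":0,"wz":0},{"tx":1.5,"ty":0,"tz":0,"wx":0,"wy":0,"wz":0}]'; python3 -c "
from h import *
tip()
im,K,T=cam('wrist'); save('g7.png',im[60:260,180:460])"
```

```text
t: 16.77
tcp_pos: [0.5771, -0.014, 0.129]
orientation: [-0.0, 0.996, -0.086, 0.003]
wrist_force: [-0.5, -0.1, -2.1]
width: 0.0137
t 16.77 tip u,v [140.4  -9.8] z 79.78 tcpz 129.03 yaw -9.86 F [-0.53 -0.12 -2.11] Fu,Fv [-0.5  -0.21] M [ 0.029  0.032 -0.023] w 13.7
t: 17.02
tcp_pos: [0.5792, -0.0144, 0.1287]
orientation: [-0.0, 0.996, -0.086, 0.002]
wrist_force: [-0.6, -0.4, -0.7]
width: 0.0137
t 17.02 tip u,v [142.5  -9.9] z 79.27 tcpz 128.65 yaw -9.85 F [-0.58 -0.44 -0.74] Fu,Fv [-0.5  -0.53] M [ 0.033  0.004 -0.027] w 13.7
```

View pics/g7.png

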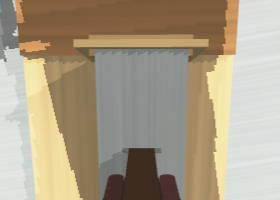

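```bash
python3 -m handwheel '[{"tx":1.5,"ty":0,"tz":-0.4,"wx":0,"wy":0,"wz":0},{"tx":1.5,"ty":0,"tz":0,"wx":0,"wy":0,"wz":0}]'; python3 -c "
from h import *
tip()"
python3 -m handwheel '[{"tx":1.5,"ty":0,"tz":0,"wx":0,"wy":0,"wz":0}]'; python3 -c "
from h import *
tip()
im,K,T=cam('wrist'); save('g8.png',im[0:260,180:460])"
```

```text
t: 17.32
tcp_pos: [0.5824, -0.015, 0.1288]
orientation: [-0.0, 0.996, -0.086, 0.001]
wrist_force: [0.3, 0.3, -0.6]
width: 0.0139
t 17.32 tip u,v [145.6  -9.9] z 79.44 tcpz 128.84 yaw -9.85 F [ 0.28  0.26 -0.61] Fu,Fv [0.24 0.3 ] M [0.048 0.057 0.032] w 13.9
t: 17.45
tcp_pos: [0.5839, -0.0153, 0.1288]
orientation: [-0.0, 0.996, -0.086, 0.001]
wrist_force: [0.4, 0.7, -0.9]
width: 0.0138
t 17.45 tip u,v [147.2  -9.9] z 79.41 tcpz 128.82 yaw -9.84 F [ 0.42  0.69 -0.87] Fu,Fv [0.3  0.75] M [ 0.017 -0.017 -0.019] w 13.8
```

View pics/g8.png

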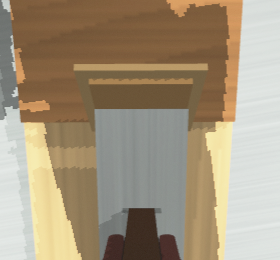

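The smooth face is now in view, so the biscuit is going over. I'll hold and look.

```bash
python3 -m handwheel '[{"tx":0,"ty":0,"tz":0,"wx":0,"wy":0,"wz":0},{"tx":0,"ty":0,"tz":0,"wx":0,"wy":0,"wz":0}]'; python3 -c "
from h import *
tip()
im,K,T=cam('wrist'); save('g9.png',im)"
```

```text
t: 17.75
tcp_pos: [0.5842, -0.0153, 0.1288]
orientation: [-0.0, 0.996, -0.086, 0.001]
wrist_force: [-0.3, -0.3, -1.9]
width: 0.0142
t 17.75 tip u,v [147.4  -9.9] z 79.4 tcpz 128.8 yaw -9.85 F [-0.25 -0.34 -1.85] Fu,Fv [-0.19 -0.38] M [0.053 0.061 0.009] w 14.2
```

View pics/g9.png

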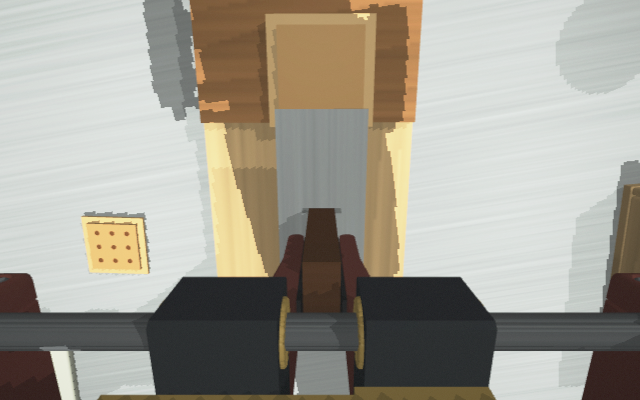

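It lies smooth face up on the landing (265..376, 14..125). I'll rise and back away to check that it is flat.

```bash
python3 -m handwheel '[{"tx":-10,"ty":0,"tz":-10,"wx":0,"wy":0,"wz":0},{"tx":-30,"ty":0,"tz":-25,"wx":0,"wy":0,"wz":0},{"tx":-35,"ty":0,"tz":-30,"wx":0,"wy":0,"wz":0},{"tx":-25,"ty":0,"tz":-20,"wx":0,"wy":0,"wz":0},{"tx":0,"ty":0,"tz":0,"wx":0,"wy":0,"wz":0}]'; python3 - <<'E'
from h import *
tip()
im,K,T=cam('wrist'); save('h1.png',cv2.resize(im[0:150,170:470],None,fx=2.6,fy=2.6,interpolation=cv2.INTER_NEAREST)); np.savez('h1.npz',im=im,K=K,T=T)
im,K,T=cam('side'); save('h1s.png',cv2.resize(im[150:270,220:360],None,fx=5,fy=5,interpolation=cv2.INTER_CUBIC))
E
```

```text
t: 18.42
tcp_pos: [0.4804, 0.0029, 0.2178]
orientation: [-0.0, 0.996, -0.086, 0.002]
wrist_force: [0.3, -0.2, -1.8]
width: 0.0141
t 18.43 tip u,v [42.2 -9.7] z 168.43 tcpz 217.77 yaw -9.82 F [ 0.3  -0.25 -1.75] Fu,Fv [ 0.34 -0.19] M [ 0.074  0.003 -0.034] w 14.1
```

View pics/h1.png

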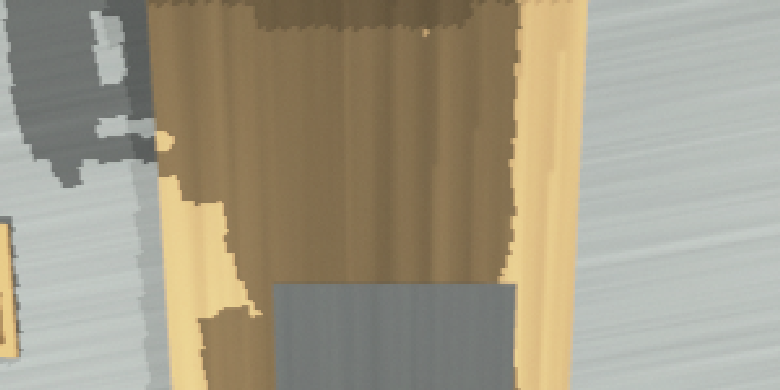

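View pics/h1s.png

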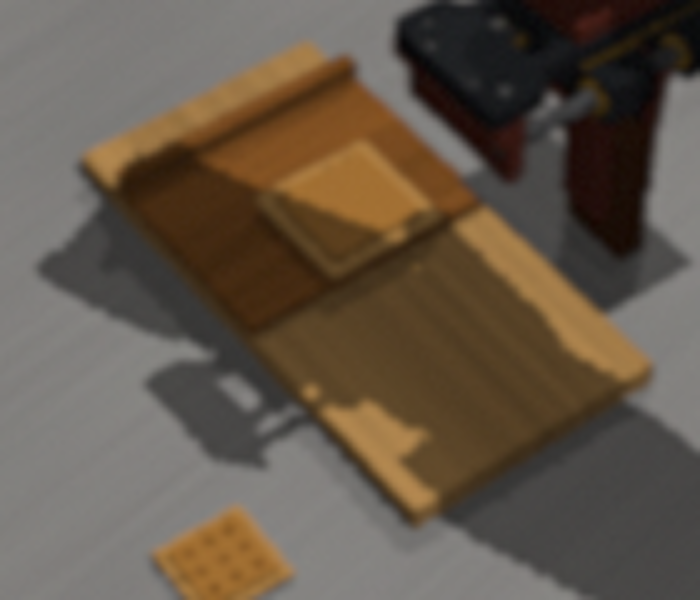

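The side view shows the biscuit lying flat on the landing, smooth face up, with its near brim at the ledge. Now I'll return the lifter to the rest plate.

```bash
python3 -m handwheel '[{"tx":-8,"ty":-24,"tz":0,"wx":0,"wy":0,"wz":0},{"tx":-14,"ty":-44,"tz":0,"wx":0,"wy":0,"wz":-0.8},{"tx":-14,"ty":-44,"tz":0,"wx":0,"wy":0,"wz":-0.8},{"tx":-14,"ty":-44,"tz":0,"wx":0,"wy":0,"wz":0},{"tx":-14,"ty":-44,"tz":0,"wx":0,"wy":0,"wz":0},{"tx":-14,"ty":-44,"tz":0,"wx":0,"wy":0,"wz":0},{"tx":-8,"ty":-24,"tz":0,"wx":0,"wy":0,"wz":0},{"tx":-4,"ty":-10,"tz":0,"wx":0,"wy":0,"wz":0}]'
python3 - <<'E'
from h import *
goto(0.4272,0.3017,0.10,-8.2)
im,K,T=cam('scene'); save('i_scene.png',cv2.resize(im[95:285,285:425],None,fx=3.1,fy=3.1,interpolation=cv2.INTER_CUBIC)); np.savez('i_scene.npz',im=im,K=K,T=T)
E
```

```text
t: 19.52
tcp_pos: [0.4394, 0.2978, 0.2086]
orientation: [-0.0, 0.997, -0.076, -0.003]
wrist_force: [-0.6, 0.1, -1.2]
width: 0.0139
pos [0.4394 0.2978 0.2086] yaw -8.74 shift mm [-11.9  -2.  108.7] dist 109.3 wz(tool) -0.54 t 19.52
tilt rotvec (tool,deg) to be vertical [0.02 0.37 0.  ] F [-0.59  0.09 -1.24] w 13.9
```

View pics/i_scene.png

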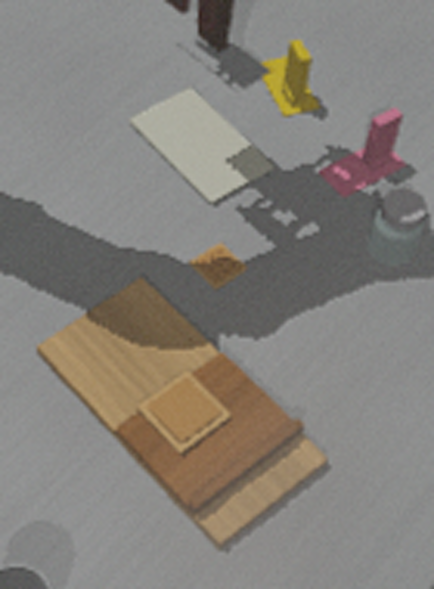

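The biscuit sits on the landing. Lowering the lifter.

```bash
python3 -m handwheel '[{"tx":-6,"ty":-1,"tz":35,"wx":0,"wy":0.2,"wz":-0.5},{"tx":-5,"ty":-1,"tz":40,"wx":0,"wy":0,"wz":0},{"tx":0,"ty":0,"tz":30,"wx":0,"wy":0,"wz":0},{"tx":0,"ty":0,"tz":0,"wx":0,"wy":0,"wz":0}]'
python3 - <<'E'
from h import *
goto(0.4272,0.3017,0.062,-8.2)
E
```

```text
t: 20.08
tcp_pos: [0.4311, 0.2981, 0.0998]
orientation: [0.001, 0.997, -0.075, -0.001]
wrist_force: [0.3, 0.4, -1.5]
width: 0.0139
pos [0.4311 0.2981 0.0998] yaw -8.55 shift mm [-4.2 -3.1 37.8] dist 38.2 wz(tool) -0.35 t 20.07
tilt rotvec (tool,deg) to be vertical [0.11 0.15 0.  ] F [ 0.33  0.41 -1.54] w 13.9
```

```bash
python3 -m handwheel '[{"tx":-4.2,"ty":-3.1,"tz":12,"wx":0.1,"wy":0.15,"wz":-0.3},{"tx":0,"ty":0,"tz":15,"wx":0,"wy":0,"wz":0},{"tx":0,"ty":0,"tz":6,"wx":0,"wy":0,"wz":0},{"tx":0,"ty":0,"tz":0,"wx":0,"wy":0,"wz":0}]'
python3 - <<'E'
from h import *
goto(0.4272,0.3017,0.0576,-8.2)
E
```

```text
t: 20.58
tcp_pos: [0.4296, 0.302, 0.0672]
orientation: [-0.001, 0.997, -0.073, 0.002]
wrist_force: [-0.4, -0.6, -0.5]
width: 0.0136
pos [0.4296 0.302  0.0672] yaw -8.36 shift mm [-2.4  0.6  9.5] dist 9.9 wz(tool) -0.16 t 20.57
tilt rotvec (tool,deg) to be vertical [-0.14 -0.2   0.  ] F [-0.44 -0.61 -0.55] w 13.6
```

```bash
python3 -m handwheel '[{"tx":-2.2,"ty":0.6,"tz":5,"wx":-0.1,"wy":-0.2,"wz":-0.1},{"tx":0,"ty":0,"tz":2,"wx":0,"wy":0,"wz":0}]'
python3 - <<'E'
from h import *
goto(0.4272,0.3017,0.0576,-8.2)
E
python3 -m handwheel '[{"tx":0,"ty":0,"tz":1,"wx":0,"wy":0,"wz":0}]'
python3 - <<'E'
from h import *
goto(0.4272,0.3017,0.0576,-8.2)
E
```

```text
t: 20.82
tcp_pos: [0.4277, 0.3021, 0.0605]
orientation: [-0.001, 0.997, -0.072, 0.0]
wrist_force: [-0.8, 0.1, -1.8]
width: 0.0144
pos [0.4277 0.3021 0.0605] yaw -8.25 shift mm [-0.4  0.4  2.9] dist 2.9 wz(tool) -0.05 t 20.82
tilt rotvec (tool,deg) to be vertical [-0.08 -0.05  0.  ] F [-0.82  0.14 -1.79] w 14.4
t: 20.95
tcp_pos: [0.4277, 0.3022, 0.0595]
orientation: [-0.001, 0.997, -0.072, 0.001]
wrist_force: [0.7, -0.3, -1.2]
width: 0.0138
pos [0.4277 0.3022 0.0595] yaw -8.25 shift mm [-0.5  0.6  1.9] dist 2.0 wz(tool) -0.05 t 20.95
tilt rotvec (tool,deg) to be vertical [-0.1  -0.06  0.  ] F [ 0.74 -0.31 -1.23] w 13.8
```

```bash
python3 -m handwheel '[{"tx":0,"ty":0,"tz":0.8,"wx":0,"wy":0,"wz":0}]'
python3 -m handwheel '[{"tx":0,"ty":0,"tz":0.5,"wx":0,"wy":0,"wz":0}]'
python3 -m handwheel '[{"tx":0,"ty":0,"tz":0.4,"wx":0,"wy":0,"wz":0}]'
```

```text
t: 21.08
tcp_pos: [0.4278, 0.3022, 0.0587]
orientation: [-0.001, 0.997, -0.072, 0.001]
wrist_force: [-0.8, 0.3, -2.2]
width: 0.0138
t: 21.2
tcp_pos: [0.4279, 0.3022, 0.0583]
orientation: [-0.001, 0.997, -0.072, 0.001]
wrist_force: [0.5, -0.2, -1.6]
width: 0.0138
t: 21.32
tcp_pos: [0.4279, 0.3023, 0.0579]
orientation: [-0.001, 0.997, -0.072, 0.001]
wrist_force: [-0.4, 0.2, -1.4]
width: 0.0142
```

```bash
python3 -m handwheel '[{"tx":0,"ty":0,"tz":0.4,"wx":0,"wy":0,"wz":0}]'
python3 -m handwheel '[{"tx":0,"ty":0,"tz":0.3,"wx":0,"wy":0,"wz":0}]'
```

```text
t: 21.45
tcp_pos: [0.428, 0.3023, 0.0576]
orientation: [-0.001, 0.997, -0.072, 0.001]
wrist_force: [-1.0, -0.3, 3.6]
width: 0.0141
t: 21.58
tcp_pos: [0.428, 0.3023, 0.0576]
orientation: [-0.001, 0.997, -0.072, 0.001]
wrist_force: [-1.1, -0.9, 4.5]
width: 0.0141
```

Contact came at the same height as at the start (57.6 mm). I'll open a modest amount first, then withdraw straight up.

```bash
python3 -m handwheel '[{"tx":0,"ty":0,"tz":-0.1,"wx":0,"wy":0,"wz":0},{"tx":0,"ty":0,"tz":0,"wx":0,"wy":0,"wz":0},{"tx":0,"ty":0,"tz":0,"wx":0,"wy":0,"wz":0},{"tx":0,"ty":0,"tz":0,"wx":0,"wy":0,"wz":0}]' 45
python3 -m handwheel '[{"tx":0,"ty":0,"tz":-15,"wx":0,"wy":0,"wz":0},{"tx":0,"ty":0,"tz":-30,"wx":0,"wy":0,"wz":0},{"tx":0,"ty":0,"tz":-45,"wx":0,"wy":0,"wz":0},{"tx":0,"ty":0,"tz":-50,"wx":0,"wy":0,"wz":0},{"tx":0,"ty":0,"tz":-50,"wx":0,"wy":0,"wz":0},{"tx":-10,"ty":30,"tz":-40,"wx":0,"wy":0,"wz":0},{"tx":-20,"ty":30,"tz":0,"wx":0,"wy":0,"wz":0},{"tx":0,"ty":0,"tz":0,"wx":0,"wy":0,"wz":0}]'
python3 - <<'E'
from h import *
im,K,T=cam('wrist'); save('j1.png',im); np.savez('j1.npz',im=im,K=K,T=T)
im,K,T=cam('scene'); save('j2.png',cv2.resize(im[95:285,285:425],None,fx=3.1,fy=3.1,interpolation=cv2.INTER_CUBIC)); np.savez('j_scene.npz',im=im,K=K,T=T); save('j3.png',im)
E
```

```text
t: 22.08
tcp_pos: [0.4284, 0.3027, 0.0579]
orientation: [-0.001, 0.997, -0.072, 0.001]
wrist_force: [0.3, 0.7, -0.8]
width: 0.0447
t: 23.08
tcp_pos: [0.3878, 0.2469, 0.3025]
orientation: [-0.003, 0.998, -0.07, 0.003]
wrist_force: [0.1, 0.4, 0.2]
width: 0.0449
```

View pics/j1.png

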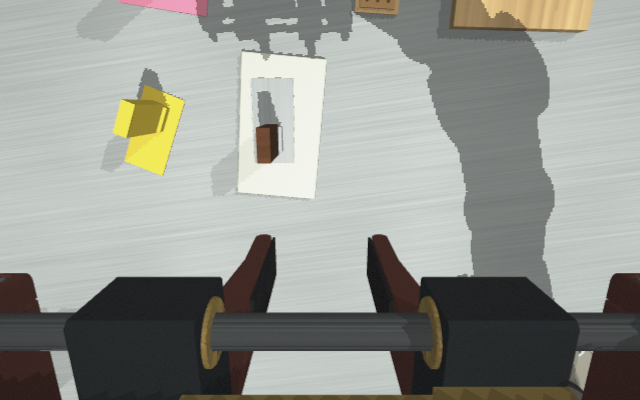

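View pics/j3.png

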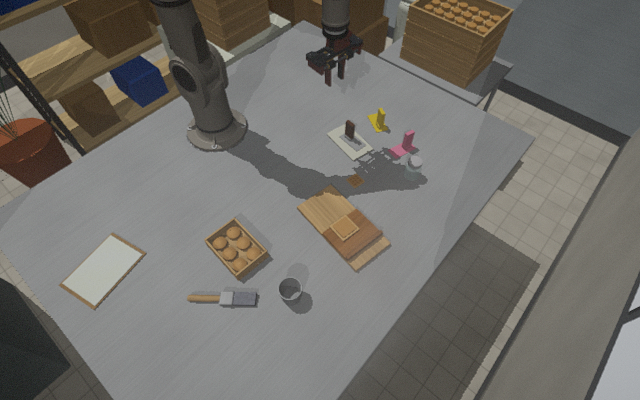

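The lifter stands on its plate as before, and the jar, cup and brush look undisturbed. One last wrist look over the biscuit to confirm that it is flat.

```bash
python3 -m handwheel '[{"tx":40,"ty":39,"tz":0,"wx":0,"wy":0,"wz":0},{"tx":40,"ty":39,"tz":0,"wx":0,"wy":0,"wz":0},{"tx":40,"ty":39,"tz":0,"wx":0,"wy":0,"wz":0},{"tx":40,"ty":39,"tz":0,"wx":0,"wy":0,"wz":0},{"tx":40,"ty":39,"tz":0,"wx":0,"wy":0,"wz":0},{"tx":20,"ty":20,"tz":0,"wx":0,"wy":0,"wz":0},{"tx":0,"ty":0,"tz":0,"wx":0,"wy":0,"wz":0}]'
python3 - <<'E'
from h import *
im,K,T=cam('wrist'); save('k1.png',im); np.savez('k1.npz',im=im,K=K,T=T)
e=np.load('c2.npz'); j=np.load('j1.npz')
save('k2.png',cv2.resize(j['im'][45:205,225:340],None,fx=3.6,fy=3.6,interpolation=cv2.INTER_NEAREST))
a=np.load('a_scene.npz')['im'].astype(int); b,_,_=cam('scene'); save('k3.png',b)
s=np.load('a_side.npz')['im']; c,_,_=cam('side'); save('k4.png',c)
E
```

```text
t: 24.05
tcp_pos: [0.5879, 0.0049, 0.2989]
orientation: [-0.006, 0.998, -0.065, 0.002]
wrist_force: [-0.2, -0.1, -0.0]
width: 0.0449
```

View pics/k1.png

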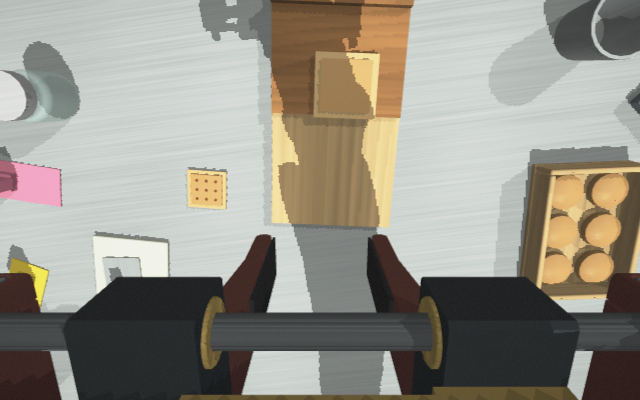

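View pics/k2.png

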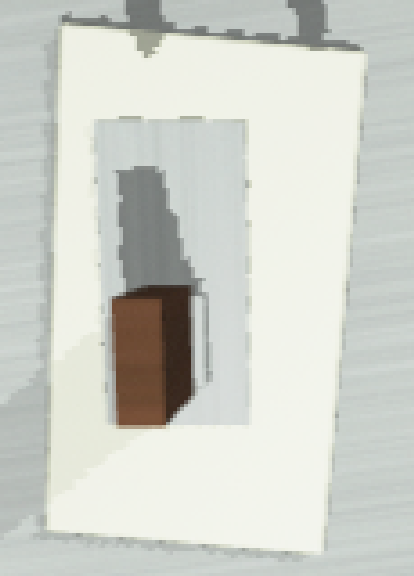

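View pics/k4.png

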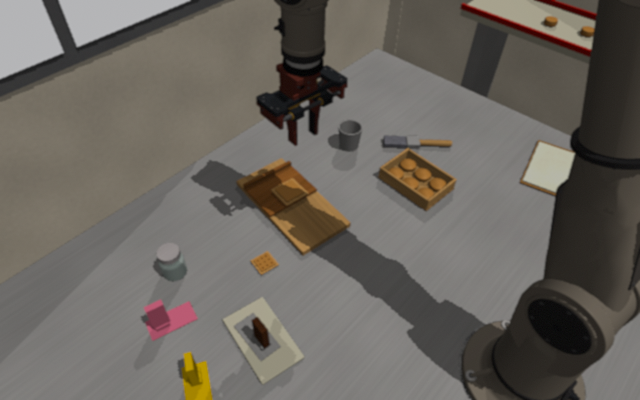

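```bash
python3 - <<'E'
from h import *
d=np.load('k1.npz'); im,K,T=d['im'],d['K'],d['T']
save('k5.png',cv2.resize(im[20:150,250:430],None,fx=4.3,fy=4.3,interpolation=cv2.INTER_NEAREST))
l=onplane(K,T,[(271,114),(403,117)],.0222); print('ledge',[uv(p).round(1) for p in l])
E
```

```text
ledge [array([135.2,  75.2]), array([138.1, -78. ])]
```

View pics/k5.png

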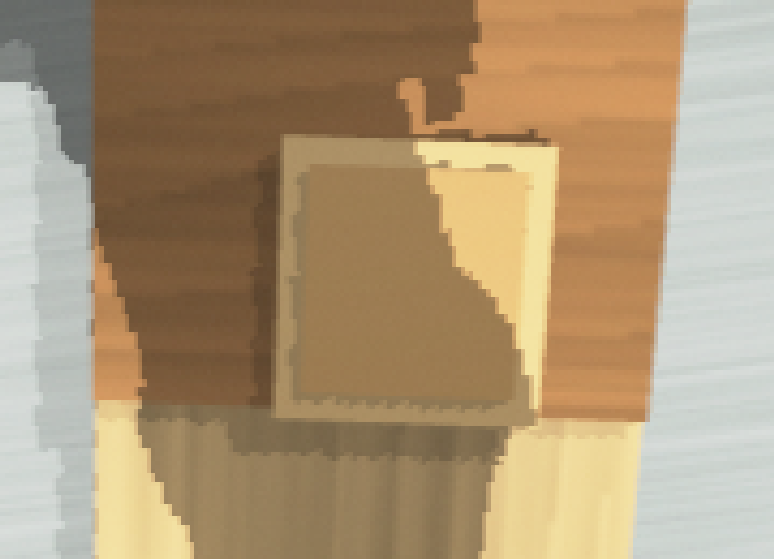

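```bash
python3 - <<'E'
from h import *
d=np.load('k1.npz'); K,T=d['K'],d['T']; Z=lambda p:np.array(p)/4.3+[250,20]-0.5
b=onplane(K,T,Z([(283,134),(558,147),(538,427),(272,416)]),.0297)
print([uv(p).round(1).tolist() for p in b],[np.linalg.norm(b[i]-b[(i+1)%4]).round(4) for i in range(4)])
l=onplane(K,T,Z([(93,401),(650,421)]),.0222); print([uv(p).round(1).tolist() for p in l])
d=np.load('j1.npz'); K,T=d['K'],d['T'];Z=lambda p:np.array(p)/3.6+[225,45]-0.5
w=onplane(K,T,Z([(95,119),(249,119),(250,424),(107,424)]),.010); print('blade c',w.mean(0).round(4)); h=onplane(K,T,Z([(112,299),(163,296),(166,426),(117,427)]),.088); print('handle c',h.mean(0).round(4))
E
```

```text
[[204.6, 25.9], [204.3, -43.8], [135.0, -44.4], [134.9, 26.3]] [np.float64(0.0698), np.float64(0.0693), np.float64(0.0707), np.float64(0.0697)]
[[136.6, 75.1], [137.6, -75.4]]
blade c [0.4476 0.2996 0.01  ]
handle c [0.4275 0.3024 0.088 ]
```

All checks pass. All four brim edges measure 69–71 mm at the flat height, and the core lies about 5 mm inside the ledge. The lifter is within 1 mm of its starting position. Handing in.

```bash
python3 -c "
from plant import ctrl
print(ctrl.sign_off())"
```

```text
the job is handed in; nothing more can be done
None
```

The job is done and handed in at about 24 s of the 69 s allowed. The larger biscuit lies upside down on the landing, and the lifter is back on its rest plate.

**What I did**
- I took the dark-handled lifter from the white plate and felt for the deck, which is at about 15.2 mm.
- I slid the blade under the near brim and pushed the biscuit home. The forward force rose to 3.8 N when it met the ledge.
- I lifted it around the ledge on an arc with the blade level, nudged it past balance, and then set the lifter back at the height it started from.

**Last checks**
- **Biscuit:** smooth face up. Its brim edges measure 69.3–70.7 mm at the flat height, so it lies flat. The core is about 5 mm inside the ledge, and the near brim overhangs it by about 2 mm.
- **Lifter:** upright, within about 1 mm of its starting position.
- **Bystanders:** the jar, cup, brush and look-alikes appear unmoved in the pictures. I compared these by eye and did not measure them.

**Not perfect**
- **Deck:** on the touch-down the wrist force reached 9.4 N (about 11 N of blade contact) for a moment before I eased off.
- **Biscuit:** as it passed upright, the blade pressed on it with about 4 N until I raised the blade.
- I checked neither the board for scratches nor the biscuit for cracks at close range. None showed in the pictures.

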